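# Change over and load-test rebuilt battery packs under the interlocked guard

### The job

Pull the tested battery pack off the middle shoe of the load tester and stand it in the steel tray, and slide every pack waiting on the table onto a shoe, nose first, until it clicks home (any pack on any shoe). Then set the clear guard over them so that its flat tongue goes straight down into the interlock switch and the guard sits flat on the plate, and after that turn the rotary switch clockwise fully to on, without knocking over the glass jar.

Things in the scene. Friction and masses are not known exactly. Their poses are not given: they have to be found in the camera images.
- pack_a: One of two or three identical grey battery packs (None if absent): 88 long (x) x 50 wide (y) x 50 mm tall, 0.26 to 0.49 kg. Origin: centre of the underside; z up; +x points to the nose (black cover plate on top next to it; four white dots on top near the tail). It starts on the table, nose away from the robot within 0.5 rad. Grip it across the flat 50 mm sides.
- pack_b: As pack_a. All packs: along the underside runs a T-shaped groove, open at nose and tail: 24 mm wide between two lips (the lowest 5 mm), above them 38 mm wide up to 14 mm height. Keep fingertips 17 mm or more above the underside to stay clear of the shoes.
- pack_c: As pack_a.
- tester: Load tester, fixed: aluminium plate 12 mm thick. Origin on the table below the middle seat; +x to its back, away from the robot, turned up to 0.1 rad; plate x -90 to 120, y -230 to 180 mm. On it: three black shoes (T rails) in a row along y, behind them a dark finned resistor 42 mm tall (x 84 to 116), interlock switch at the left end (y 152), 25 mm high control box with rotary switch at the right end (y -193).
- seat_middle (a point): Seat of the middle shoe, on the plate's top: the origin of a seated pack lies here; axes as the tester's. Rail along x: stem 20 mm wide with a round nose at x = -22; head 33 mm wide, x -30 to 38, 8 to 12 mm above the plate. A pack is put down in line, its origin at x = -80 mm or less, 0 to 2 mm above the plate and within 2 mm sideways, then slid to +x. It cannot go on from above.
- seat_left (a point): Seat of the shoe 82 mm to +y; as seat_middle. All shoes: two spring detents in the rail's flanks resist over the last 15 mm or so (5 to 15 N), then snap into notches of the pack and hold it. Home: pack's origin within about 1 mm of the seat; a stop block 34 mm tall (from x = +46 mm) ends the travel 2 mm further on.
- seat_right (a point): Seat of the shoe 82 mm to -y; as seat_middle. Packs on neighbouring shoes leave 32 mm between them.
- guard: Lift-off guard: clear plastic hood with aluminium edges, open below, 128 (x) x 240 (y) x 72 mm tall, walls 4 mm, 0.47 to 0.66 kg. Origin: centre of the lower rim's plane; z up. A steel bracket on the lid carries the tongue, hanging straight down outside the +y end wall. It starts on the table at the robot's left, tongue end away from the robot (its +y within 0.25 rad of world +x).
- guard_handle (a point): Middle of the guard's black grip bar, 109 mm above the rim: 14 x 14 mm in section, 108 mm long along the guard's y, 30 mm clear of the lid. Grip it across (along the guard's x).
- tongue_tip (a point): Middle of the lower end of the tongue actuator: a flat steel strip 4 mm thick (along the guard's y), 16 mm wide (along its x), hanging 36 mm down from the bracket at the guard's y = +152 mm; the tip is 35 mm above the rim's plane.
- guard_seat (a point): Where the guard's origin lies when home over the packs: on the plate's top, guard's axes along the tester's. Clearance inside is 9 mm or more to the packs and 4 mm to the stop blocks behind them.
- slot (a point): Middle of the mouth of the slot in the top of the interlock switch (grey head on a black body, 36 x 32 mm, mouth 60 mm above the plate): 22 mm long (tester's x), 7.5 mm wide (tester's y), 32 mm deep, 3 mm chamfer round the mouth. With the guard home the tongue's tip is 25 mm below the mouth.
- selector (a joint): Rotary switch: 0 off, 1.05 rad on (end stop), turning clockwise seen from above; stiff by friction (0.04 N m), stays where it is left.
- selector_grip (a point): On the rotary switch's axis at gripping height, 62 mm above the plate's top: black bar 42 mm long, 14 mm thick, reaching 25 mm below this point and 7 mm above it; lies along the tester's x when off; white mark on top.
- pack_done: The tested pack: shaped as pack_a, always there, standing home on the middle shoe at the start. Its detent lets go when it is pulled straight back along the rail (towards -x of the tester) with 5 to 15 N over the first 15 mm; clear of the shoe from x = -76 mm on.
- tray_in (a point): Centre of the inner floor of the low steel tray in front of the tester, fixed: inside 104 (x) x 102 mm (y), floor 4 mm above the table, rim 12 mm high. The pack fits in with its length along the tray's x (8 mm to spare at each end) or along y. Turned up to 0.1 rad.
- flux_jar: Bystander: squat amber glass jar with a black lid, 55 mm tall, 44 mm across, between the tray and the guard; must stay standing. Origin: centre of its underside; z up.
There are look-alikes about, which are no part of the job. What is shaped like the pack_done but red is not meant. What is shaped like the pack_c but brown or green is not meant.

How it is judged:
By the outcome, as a careful person would: the job done as asked, in the order asked, and still so for the second after the job is handed in, with the robot touching nothing.
Of pack_a, pack_b, pack_c only 2 to 3 are there at a start; the rules pass over those that are not, and their reading is None.
At some moment in a run one of pack_a, pack_b, pack_c, guard may be knocked a few centimetres aside while the robot is not near it.
It also fails if it takes over 208 s, if anything falls off the work surface, if the arm or the gripper's body presses on something with over 40 N, if the wrist force passes 120 N, or if a joint passes its speed limit or range.

### The arm

A 6-joint arm with a two-finger parallel gripper is mounted at the origin on the work surface. World frame = base frame: x ahead of the robot, y to its left, z up, the work surface at z = 0. Lengths are in m, angles in rad, forces in N, time in s.
With the tool pointing down it reaches from about 0.225 to 0.875 m from the base axis. Payload 3.4 kg.
Tool frame: the origin (TCP) lies at the very end of the fingers, on their centre line; the grasp point (between the pads) lies manip.hold_point_z behind it (manip.hold_point_z is the distance from the TCP to the grasp point, in m); x points along the fingers, y is the direction in which the jaws open and shut, and the axes are right-handed (so a half turn about x gives the same grasp; the last joint's range is limited). The gripper opens to 85 mm and grips with 20 to 120 N. Pads are 22 mm wide; open, the fingers measure 114 mm over their backs; the gripper's body (76 mm by 85 mm) begins 54 mm behind the grasp point. The pads swing forward as they close: fully open they stand 13 mm farther back than shut.
Start: joints at [1.221, 0.276, 1.505, -0, 1.361, -0.121], TCP at [0.13, 0.56, 0.231] pointing down, gripper open.
Joint ranges: [-2.89, 2.89], [-0.75, 2.08], [0.22, 2.7], [-1.18, 4.32], [0.11, 2.71], [-2.7, 2.7]. Speed limits (rad/s): [2.57, 2.57, 3.14, 3.14, 3.14, 3.14].

### API

Orientations are given as a unit quaternion [w, x, y, z].
In Python, from rig import manip gives the robot as it stands.
- The arm moves only by the tool step_arm, never from a script. Its argument "targets" is a list of rows, each a list of 2 entries, a list of its own where there are three numbers: the shift along the tool's x, y, z in mm, then the turn about the tool's x in degrees. A call has 1 to 20 rows; each row is the pose to reach, as a shift and turn from the pose commanded when the call began, along the tool's axes at that moment; what a row does not reach only later rows make up. A row lasts 1/10 s, in which the tool goes at most 50 mm and 8.59 degrees, less where a joint would pass 70% of its speed; a pose out of reach is approached as far as the arm can. A call with a gripper value outside its range is refused whole. "grip" is the closure, from 0 (fully open) to 1 (shut), set as the call begins (left out, the last holds). The fingers move at their own pace and stop on an object; "grip_force" is the grip in N (left out, the last holds). Time passes only in rows, so rows that repeat a pose let the fingers close. It gives the time, the measured TCP pose, the force and the opening at its end, in the units of the state.
- manip.get_state(): the state, without advancing time (a new reading comes with each control period).
- manip.get_image(name): name is "scene" or "top" or "wrist"; returns a dict with "image" (400x640x3 uint8, red, green, blue), "fx", "fy", "cx", "cy" (pixels), "pose" (4x4, takes a point from camera to world coordinates). Camera axes: x right, y down, z forward; pixel columns grow to the right and rows downward; lengths in m; the calibration is good to about 2 mm. A picture is of the moment at which its call begins. There is no depth.
- manip.sign_off(): hands the job in, once; it reports no verdict.
Trained networks look in a picture, given as the dict that the camera call returned (one of the last four; its "shot" number tells which), for a name from the list of things; names that differ only in an ending like _2 or _b are one class to them, and where a whole thing is asked for, a point or a joint stands for the part that bears it (a point fixed in the world has none). Each returns a list of dicts, best first, with "confidence" (0 to 1); they miss things now and then, are a little off and sometimes report something else, mostly with a low value. They report only what shows in the picture. A call takes as long as a camera call. They do not tell look-alikes from the thing itself.
- manip.search_frame(picture, thing): "xyz" ([x, y, z] in m, in world coordinates, good to about 4 mm: the middle of the surface that is visible of it).
- manip.regions_of(picture, thing): "region" (400x640 bool, what is visible of it).
The state is a dict: "clock": time; "qpos": joint angles; "qd": joint speeds; "effort": joint torques, N m; "position": TCP position; "ee_rot": TCP orientation; "contact_force": force on the tool from outside, world axes, zero at the start; "moment": the same for the moment, N m; "width": finger opening in m.
Only numpy, scipy, OpenCV 4.12 (cv2) and the standard library are available. Lean on these libraries where they do the work, as an engineer would, in place of code of your own. Each camera call takes 0.05 s, during which the arm holds its last target.

## Working session

There is one attempt and no reset: what is moved stays moved. The work goes in short steps, Python scripts to look and compute and a tool call to move; the robot and the scene stay as the last step left them, time stands still between calls to the robot, and variables do not carry over. Pictures are saved under pics/ and viewed, and the job is handed in when it is done.

Besides the shell and the picture viewer there is one more tool, called after "Request:" by a JSON object that holds its "fn" and its "kwargs". step_arm: Moves the arm, as the interface text tells. Its arguments: {"type":"object","properties":{"targets":{"type":"array"},"grip":{"type":"number"},"grip_force":{"type":"number"}},"required":["targets"]}

```bash
ls -la; mkdir -p pics; python3 - <<'E'
from rig import manip
import cv2
s=manip.get_state()
print({k:(v if not hasattr(v,'tolist') else v.tolist()) for k,v in s.items()}, manip.hold_point_z)
for n in("scene","top","wrist"):
    p=manip.get_image(n); cv2.imwrite(f"pics/{n}0.png",p["image"][:,:,::-1]); print(n,p["fx"],p["cx"],p["cy"],p["pose"].round(3).tolist() if hasattr(p["pose"],'round') else p["pose"])
E
```

```text
total 12
drwxr-xr-x  3 agent agent 4096 Dec  6 14:05 .
drwxr-xr-x 23 root  root  4096 Dec  6 14:05 ..
drwxr-xr-x  2 agent agent 4096 Dec  6 14:05 pics
{'clock': 0.0, 'qpos': [1.2210273034776673, 0.27660023263072214, 1.5061228680582934, 3.541364102233455e-06, 1.3606935634716053, -0.12098166719594908], 'qd': [0.0004508355095133389, 0.0006055979515849539, -0.0024179957012214707, 0.0010792743428862527, 0.00042448615076036536, 0.00025902312051442205], 'effort': [0.00043481722968863323, -41.677812337875366, -24.58084523677826, 0.0002927659897977719, 0.010955377947539091, 7.117998990224805e-07], 'position': [0.1302221258385061, 0.5595255716699901, 0.23044081112524475], 'ee_rot': [0.7023333501500412, 0.08008565306466106, 0.702636515907762, -0.08133928911189008], 'contact_force': [-0.39135605022651104, -0.05290026540090265, 0.3656375860193521], 'moment': [-0.00964050270453283, -0.03767718934364475, 0.0009644663971379245], 'width': 0.08539775871155111} 0.0187
scene 411.2592308049785 326.4842977677239 199.69888586256639 [[0.723, 0.561, -0.402, 0.922], [0.691, -0.58, 0.433, -0.532], [0.01, -0.591, -0.807, 0.972], [0.0, 0.0, 0.0, 1.0]]
top 478.1875752600877 321.05830109318606 203.09982479189105 [[-0.019, -0.998, 0.058, 0.402], [-1.0, 0.019, 0.0, -0.06], [-0.002, -0.058, -0.998, 1.426], [0.0, 0.0, 0.0, 1.0]]
wrist 328.73923986027603 324.18340438355216 201.37361630924966 [[0.226, 0.938, 0.262, 0.063], [0.974, -0.217, -0.064, 0.575], [-0.004, 0.27, -0.963, 0.373], [0.0, 0.0, 0.0, 1.0]]
```

View pics/top0.png

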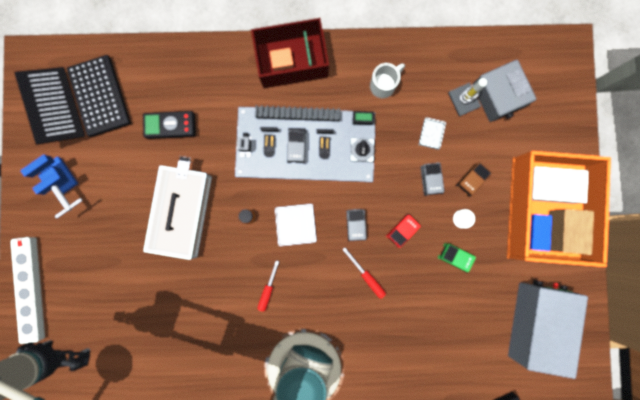

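View pics/scene0.png

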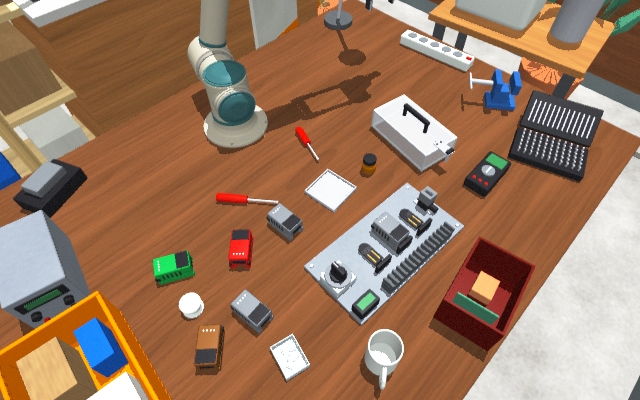

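View pics/wrist0.png

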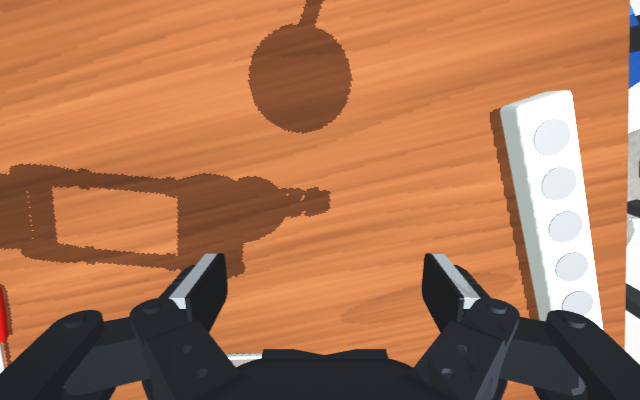

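The top view shows two grey waiting packs, at about (357,225) and (432,179). The tested pack is on the middle shoe at (297,146), the tray at (296,224), the jar at (247,216) and the guard at (178,212). The red, green and brown ones are look-alikes. Next I'll get rough positions from the networks.

```bash
cat > h.py <<'E'
from rig import manip
import numpy as np, cv2
from scipy.spatial.transform import Rotation as R
def rot(s): q=s["ee_rot"]; return R.from_quat([q[1],q[2],q[3],q[0]]).as_matrix()
def pix2plane(p,u,v,z):
    T=np.array(p["pose"]); d=T[:3,:3]@np.array([(u-p["cx"])/p["fx"],(v-p["cy"])/p["fy"],1.0]); o=T[:3,3]
    return o+d*(z-o[2])/d[2]
def proj(p,X):
    T=np.array(p["pose"]); c=T[:3,:3].T@(np.asarray(X)-T[:3,3]); return np.array([p["fx"]*c[0]/c[2]+p["cx"],p["fy"]*c[1]/c[2]+p["cy"]])
def shot(name,fn):
    p=manip.get_image(name); cv2.imwrite("pics/"+fn,p["image"][:,:,::-1]); return p
def jawyaw(s):  # direction of tool y in world
    M=rot(s); return np.arctan2(M[1,1],M[0,1])
def move(xyz,jaw=None):
    """print shift/turn so that TCP goes to xyz and jaw axis (mod pi) along world angle jaw"""
    s=manip.get_state(); M=rot(s); d=M.T@(np.asarray(xyz)-s["position"])*1000
    t=0
    if jaw is not None:
        # tool x down: +turn about x -> yaw decreases
        t=-np.degrees((jaw-jawyaw(s)+np.pi/2)%np.pi-np.pi/2)
    print("shift",d.round(1),"turn",round(float(t),2),"rows>=",int(np.ceil(max(np.linalg.norm(d)/50,abs(t)/8.59))),"clk",round(s["clock"],2),"q6",s["qpos"][5].round(2) if hasattr(s["qpos"][5],'round') else s["qpos"][5])
def st():
    s=manip.get_state(); print("t",round(s["clock"],2),"pos",np.round(s["position"],4),"jaw",round(float(jawyaw(s)),4),"xax",rot(s)[:,0].round(4),"F",np.round(s["contact_force"],1),"w",round(s["width"],4),"q",np.round(s["qpos"],2)); return s
E
python3 - <<'E'
from h import *
s=st(); print(rot(s).round(3))
for c in("top","scene"):
    p=manip.get_image(c)
    for n in["pack_a","pack_done","tester","guard","guard_handle","tongue_tip","slot","selector_grip","tray_in","flux_jar","seat_left"]:
        try: r=manip.search_frame(p,n)
        except Exception as e: print(n,e); continue
        print(c,n,[(np.round(d["xyz"],3).tolist(),round(d["confidence"],2),proj(p,d["xyz"]).round().tolist()) for d in r[:6]])
E
```

```text
t 0.15 pos [0.1303 0.5597 0.2306] jaw 1.342 xax [-5.0e-04 -1.3e-03 -1.0e+00] F [-0.7 -0.6 -0.2] w 0.0854 q [ 1.22  0.28  1.51 -0.    1.36 -0.12]
[[-0.     0.227  0.974]
 [-0.001  0.974 -0.227]
 [-1.    -0.001 -0.   ]]
top pack_a [([0.414, -0.158, 0.053], 0.82, [356.0, 226.0]), ([0.54, -0.379, 0.05], 0.67, [431.0, 181.0]), ([0.546, -0.506, 0.05], 0.64, [475.0, 178.0]), ([0.317, -0.448, 0.051], 0.64, [458.0, 258.0])]
top pack_done [([0.645, 0.007, 0.068], 0.75, [297.0, 146.0]), ([0.397, -0.295, 0.053], 0.64, [404.0, 231.0])]
top tester [([0.662, -0.029, 0.015], 0.87, [310.0, 144.0])]
top guard [([0.466, 0.339, 0.069], 0.63, [181.0, 211.0]), ([0.643, 0.008, 0.068], 0.59, [296.0, 147.0])]
top guard_handle [([0.464, 0.345, 0.065], 0.77, [179.0, 212.0])]
top tongue_tip [([0.464, 0.342, 0.07], 0.77, [180.0, 212.0])]
top slot [([0.659, -0.031, 0.01], 0.88, [310.0, 145.0])]
top selector_grip [([0.636, -0.181, 0.051], 0.67, [362.0, 149.0])]
top tray_in [([0.659, -0.028, 0.013], 0.38, [309.0, 145.0])]
top flux_jar [([0.449, 0.155, 0.053], 0.47, [247.0, 216.0])]
top seat_left [([0.658, -0.028, 0
[... 357 characters left out ...]
])]
scene guard [([0.487, 0.324, 0.07], 0.63, [413.0, 133.0]), ([0.673, -0.058, 0.009], 0.55, [379.0, 258.0])]
scene guard_handle [([0.487, 0.323, 0.068], 0.8, [413.0, 133.0])]
scene tongue_tip [([0.482, 0.324, 0.076], 0.81, [412.0, 130.0]), ([0.644, -0.195, 0.061], 0.24, [336.0, 277.0])]
scene slot [([0.677, -0.061, 0.013], 0.91, [379.0, 259.0])]
scene selector_grip [([0.641, -0.188, 0.064], 0.57, [337.0, 274.0]), ([0.674, -0.06, 0.009], 0.4, [379.0, 259.0])]
scene tray_in [([0.425, 0.018, 0.002], 0.8, [330.0, 191.0])]
scene flux_jar [([0.457, 0.148, 0.048], 0.75, [368.0, 163.0])]
scene seat_left [([0.675, -0.061, 0.014], 0.65, [379.0, 259.0]), ([0.489, 0.325, 0.074], 0.26, [414.0, 132.0])]
```

```bash
python3 - <<'E'
from h import *
move([0.50,-0.03,0.30],np.pi/2)
E
```

```text
shift [ -68.7 -490.8  493.8] turn -13.11 rows>= 14 clk 1.35 q6 -0.12
```

Request:
{"fn": "step_arm", "kwargs": {"targets": [[[-69, -491, 494], -13], [[-69, -491, 494], -13], [[-69, -491, 494], -13], [[-69, -491, 494], -13], [[-69, -491, 494], -13], [[-69, -491, 494], -13], [[-69, -491, 494], -13], [[-69, -491, 494], -13], [[-69, -491, 494], -13], [[-69, -491, 494], -13], [[-69, -491, 494], -13], [[-69, -491, 494], -13], [[-69, -491, 494], -13], [[-69, -491, 494], -13], [[-69, -491, 494], -13], [[-69, -491, 494], -13], [[-69, -491, 494], -13], [[-69, -491, 494], -13], [[-69, -491, 494], -13]]}}

```text
clock: 3.25
position: [0.4996, -0.029, 0.3005]
ee_rot: [0.707, 0.0, 0.707, 0.0]
contact_force: [-0.2, -0.7, 0.1]
width: 0.0853
```

```bash
python3 - <<'E'
from h import *
st(); p=shot("wrist","w1.png"); print(np.array(p["pose"]).round(3))
E
```

```text
t 3.25 pos [ 0.4996 -0.029   0.3005] jaw 1.5708 xax [ 3.e-04  2.e-04 -1.e+00] F [-0.2 -0.7  0.1] w 0.0853 q [-0.2   0.13  1.53  0.    1.48 -1.77]
[[-0.001  0.963  0.27   0.43 ]
 [ 1.     0.001 -0.002 -0.029]
 [-0.002  0.27  -0.963  0.443]
 [ 0.     0.     0.     1.   ]]
```

View pics/w1.png

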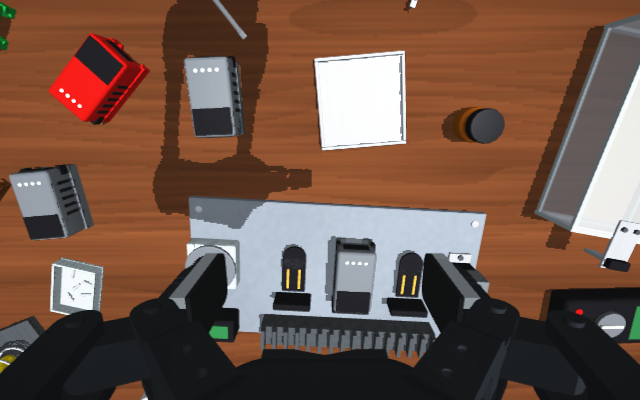

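```bash
python3 - <<'E'
import cv2
im=cv2.imread("pics/w1.png")
def crop(x,y,w,h,k,fn): cv2.imwrite("pics/"+fn,cv2.resize(im[y:y+h,x:x+w],None,fx=k,fy=k,interpolation=cv2.INTER_CUBIC))
crop(180,185,320,160,2.5,"c1.png"); crop(170,40,250,120,3,"c2.png")
E
```

```text
(no output)
```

View pics/c1.png

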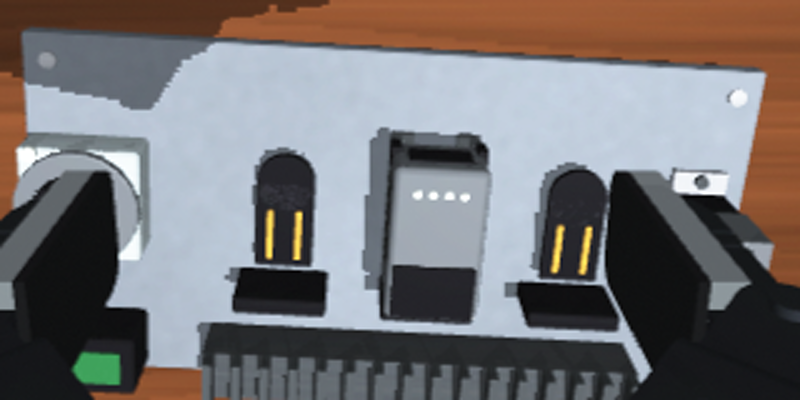

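View pics/c2.png

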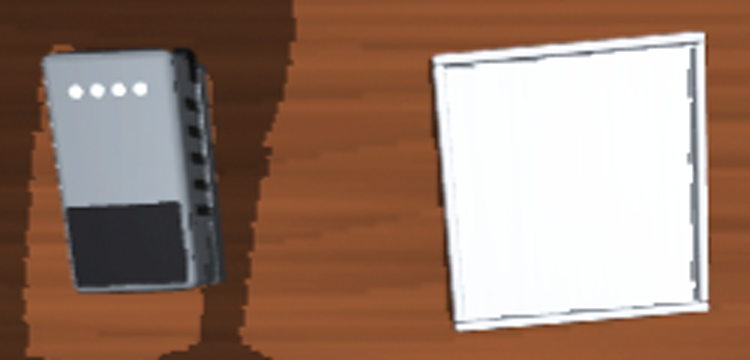

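```bash
python3 - <<'E'
from h import *
import pickle
p=manip.get_image("wrist"); pickle.dump(p,open("p1.pkl","wb"))
def c1(u,v,z): return pix2plane(p,180+u/2.5-.3,185+v/2.5-.3,z)
def c2(u,v,z): return pix2plane(p,170+u/3-.3,40+v/3-.3,z)
A=c1(24,37,.012);B=c1(765,72,.012); print("corners",A,B,np.linalg.norm(A-B))
d=(B-A)/np.linalg.norm(B-A); yaw=np.arctan2(-d[0],d[1]); print("yaw",yaw)
ex=np.array([np.cos(yaw),np.sin(yaw),0]);ey=np.array([-np.sin(yaw),np.cos(yaw),0])
M=(A+B)/2; O=M+ex*.09+ey*.025; print("origin",O)
def loc(X): X=X-O; return np.array([X@ex,X@ey])*1000
print("shoe R nose",loc(c1(285,151,.024)),"L",loc(c1(578,165,.024)))
print("pack_done top corners",[loc(c1(u,v,.062)).round(1) for u,v in((388,165),(490,165),(472,322),(381,318))])
print("dots",[loc(c1(u,v,.062)).round(1) for u,v in((418,195),(465,198))])
print("stops front top", [loc(c1(u,v,.046)).round(1) for u,v in((240,268),(327,272),(520,283),(606,288))])
print("packA corners",[c2(u,v,.05).round(4) for u,v in((45,53),(178,50),(187,288),(77,290))], [c2(u,v,.05).round(4) for u,v in((76,92),(140,88))])
print("tray rim corners",[c2(u,v,.012).round(4) for u,v in((433,57),(704,34),(708,310),(457,329))])
for n in("pack_a","flux_jar","tray_in"): print(n,[(np.round(r["xyz"],4).tolist(),round(r["confidence"],2)) for r in manip.search_frame(p,n)])
E
```

```text
corners [ 0.54885174 -0.21339586  0.012     ] [0.5683332  0.19174036 0.012     ] 0.4056043407948998
yaw -0.04804920104933928
origin [0.64968936 0.00982063 0.012     ]
shoe R nose [-35.35450562 -83.4913602 ] L [-35.01626108  78.24157214]
pack_done top corners [array([-46.8, -28.6]), array([-49.4,  22.5]), array([41.3, 21.2]), array([ 41.3, -27.2])]
dots [array([-31.1, -12.4]), array([-30.6,  11.5])]
stops front top [array([  24.9, -104.5]), array([ 25. , -57.2]), array([26.5, 48.3]), array([27.2, 95.5])]
packA corners [array([ 0.3755, -0.1843,  0.05  ]), array([ 0.3744, -0.1352,  0.05  ]), array([ 0.4606, -0.1383,  0.05  ]), array([ 0.4614, -0.1815,  0.05  ])] [array([ 0.3889, -0.1742,  0.05  ]), array([ 0.3875, -0.1503,  0.05  ])]
tray rim corners [array([ 0.3716, -0.0425,  0.012 ]), array([0.363 , 0.0665, 0.012 ]), array([0.4727, 0.0755, 0.012 ]), array([ 0.4809, -0.0329,  0.012 ])]
pack_a [([0.4216, -0.153, 0.0531], 0.76), ([0.3234, -0.4061, 0.0063], 0.68), ([0.5457, -0.3677, 0.0543], 0.67), ([0.5369, -0.4641, 0.0068], 0.52)]
flux_jar [([0.4492, 0.1501, 0.0594], 0.92)]
tray_in [([0.4203, 0.018, 0.0054], 0.81)]
```

```bash
python3 - <<'E'
from h import *
move([0.640,0.0073,0.18],np.pi/2-0.048)
E
```

```text
shift [120.5  37.2 139.9] turn 2.68 rows>= 4 clk 3.5 q6 -1.77
```

Request:
{"fn": "step_arm", "kwargs": {"targets": [[[120, 37, 140], 2.7], [[120, 37, 140], 2.7], [[120, 37, 140], 2.7], [[120, 37, 140], 2.7], [[120, 37, 140], 2.7], [[120, 37, 140], 2.7], [[120, 37, 140], 2.7]]}}

```text
clock: 4.2
position: [0.64, 0.0063, 0.1814]
ee_rot: [0.707, 0.017, 0.707, -0.017]
contact_force: [-0.0, 0.0, -0.7]
width: 0.0855
```

```bash
python3 - <<'E'
from h import *
import pickle
st(); p=shot("wrist","w2.png"); pickle.dump(p,open("p2.pkl","wb"))
cv2.imwrite("pics/c3.png",cv2.resize(p["image"][100:330,150:500,::-1],None,fx=2.2,fy=2.2,interpolation=cv2.INTER_CUBIC))
E
```

```text
t 4.2 pos [0.64   0.0063 0.1814] jaw 1.5217 xax [ 9.e-04 -3.e-04 -1.e+00] F [-0.   0.  -0.7] w 0.0855 q [-0.1   0.4   1.44 -0.    1.3  -1.62]
```

View pics/c3.png

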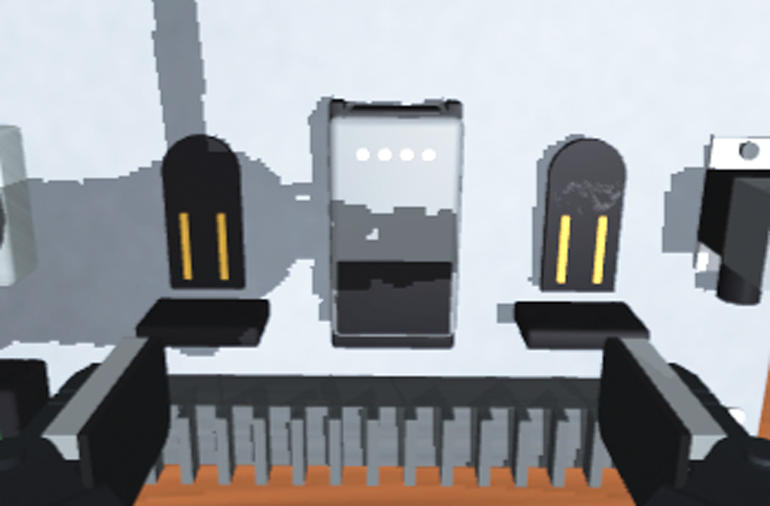

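View pics/w2.png

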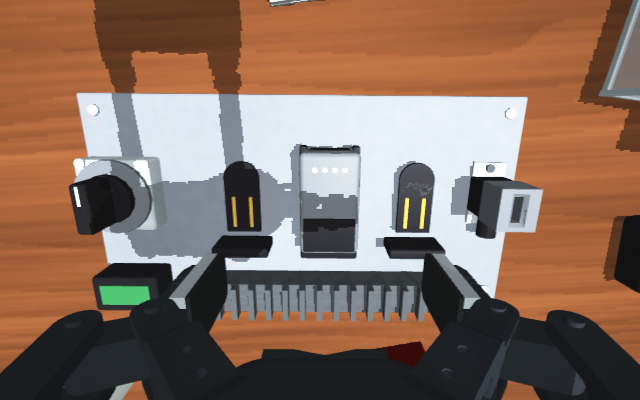

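```bash
cat > fit.py <<'E'
from h import *
import pickle
from scipy.optimize import least_squares
p=pickle.load(open("p2.pkl","rb"))
def c(u,v): return (150+u/2.2-.3,100+v/2.2-.3)
F=[((-90,-230,12),(77.5,94)),((-90,180,12),(526.5,97.5)),((-30,-82,24),c(201,134)),((-30,82,24),c(586,137)),
((38,-98.5,24),c(171,289)),((38,-65.5,24),c(244,289)),((38,65.5,24),c(540,291)),((38,98.5,24),c(616,292))]
def res(q,pr=False):
    x,y,a,dz=q; r=[]
    for L,uv in F:
        X=np.array([x+np.cos(a)*L[0]/1e3-np.sin(a)*L[1]/1e3,y+np.sin(a)*L[0]/1e3+np.cos(a)*L[1]/1e3,L[2]/1e3+dz])
        r.append(proj(p,X)-uv)
    return np.array(r).ravel()
s=least_squares(res,[.645,.007,-.048,0]); print(s.x.round(4),res(s.x).reshape(-1,2).round(1).tolist())
s2=least_squares(lambda q:res([*q,0]),[.645,.007,-.048]); print(s2.x.round(4))
x,y,a,dz=s.x
def loc(X): X=np.array(X)[:2]-[x,y]; return (np.array([[np.cos(a),np.sin(a)],[-np.sin(a),np.cos(a)]])@X*1000).round(1)
print("slot",loc(pix2plane(p,518,208,.072+dz)),"done corners",[loc(pix2plane(p,*c(u,v),.062+dz)) for u,v in((331,118),(461,118),(457,337),(331,337))],"dots",[loc(pix2plane(p,*c(u,v),.062+dz)) for u,v in((363,155),(428,155))])
print("stop",[loc(pix2plane(p,*c(u,v),.046+dz)) for u,v in((152,299),(270,300),(515,303),(630,303))])
E
python3 fit.py
```

```text
[ 0.6487  0.0092 -0.0551 -0.0037] [[-0.1, -0.6], [0.1, -1.0], [-0.7, 1.4], [1.2, 1.2], [0.5, -0.4], [0.8, -0.2], [-0.4, -0.1], [-1.4, -0.3]]
[ 0.6482  0.0093 -0.0547]
slot [ -1.7 152.9] done corners [array([-43.3, -23.6]), array([-43.7,  23.9]), array([43.4, 25.4]), array([ 43.7, -24.8])] dots [array([-29.7, -11.9]), array([-29.9,  12.2])]
stop [array([  34.5, -100.3]), array([ 34.5, -51.2]), array([35.1, 50.8]), array([34.7, 98.7])]
```

```bash
python3 - <<'E'
from h import *
move([0.6487,0.0092,0.034],np.pi/2-0.055)
E
```

```text
shift [148.    3.4   8.3] turn 0.32 rows>= 3 clk 4.25 q6 -1.62
```

Request:
{"fn": "step_arm", "kwargs": {"targets": [[[30, 3.4, 8.3], 0.3], [[70, 3.4, 8.3], 0.3], [[110, 3.4, 8.3], 0.3], [[130, 3.4, 8.3], 0.3], [[148, 3.4, 8.3], 0.3], [[148, 3.4, 8.3], 0.3], [[148, 3.4, 8.3], 0.3]]}}

```text
clock: 4.95
position: [0.6491, 0.0092, 0.034]
ee_rot: [0.708, 0.019, 0.706, -0.019]
contact_force: [-0.2, 0.8, 0.1]
width: 0.0856
```

```bash
python3 - <<'E'
from h import *
st(); p=shot("wrist","w3.png")
E
```

```text
t 4.95 pos [0.6491 0.0092 0.034 ] jaw 1.5161 xax [ 2.e-03 -1.e-04 -1.e+00] F [-0.2  0.8  0.1] w 0.0856 q [-0.09  0.54  1.6   0.    1.   -1.61]
```

View pics/w3.png

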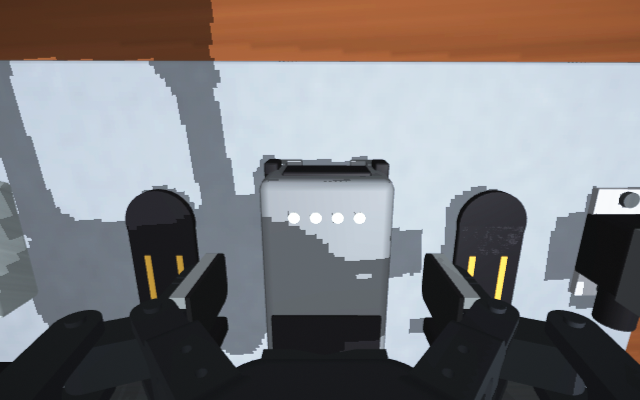

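Request:
{"fn": "step_arm", "kwargs": {"targets": [[[0, 0, 0], 0], [[0, 0, 0], 0], [[0, 0, 0], 0], [[0, 0, 0], 0], [[0, 0, 0], 0], [[0, 0, 0], 0], [[0, 0, 0], 0], [[0, 0, 0], 0]], "grip": 1, "grip_force": 60}}

```text
clock: 5.8
position: [0.6496, 0.0096, 0.0337]
ee_rot: [0.708, 0.019, 0.706, -0.019]
contact_force: [-1.3, -0.8, 5.9]
width: 0.049
```

```bash
python3 - <<'E'
from h import *
s=st(); print(np.round(s["moment"],2))
E
```

```text
t 5.8 pos [0.6496 0.0096 0.0337] jaw 1.5164 xax [ 2.3e-03  1.0e-04 -1.0e+00] F [-1.3 -0.8  5.9] w 0.049 q [-0.09  0.54  1.6   0.    1.   -1.61]
[ 0.05  0.14 -0.08]
```

Request:
{"fn": "step_arm", "kwargs": {"targets": [[[0, 0, -4], 0], [[0, 0, -8], 0], [[0, 0, -12], 0], [[0, 0, -16], 0], [[0, 0, -24], 0], [[0, 0, -36], 0], [[0, 0, -50], 0], [[0, 0, -65], 0], [[0, 0, -80], 0], [[0, 0, -90], 0], [[0, 0, -90], 0]]}}

```text
clock: 6.9
position: [0.5584, 0.0144, 0.0337]
ee_rot: [0.707, 0.019, 0.706, -0.019]
contact_force: [-1.5, 0.0, 9.9]
width: 0.0489
```

```bash
python3 - <<'E'
from h import *
s=st(); print(np.round(s["moment"],2)); p=shot("wrist","w4.png"); move([0.422,0.017,0.08],np.pi/2+0.083)
E
```

```text
t 6.9 pos [0.5584 0.0144 0.0337] jaw 1.5167 xax [ 1.6e-03 -2.0e-04 -1.0e+00] F [-1.5  0.   9.9] w 0.0489 q [-0.1   0.43  1.82 -0.    0.89 -1.62]
[0.11 0.17 0.03]
shift [ -46.4   -4.8 -136.3] turn -7.85 rows>= 3 clk 6.95 q6 -1.62
```

View pics/w4.png

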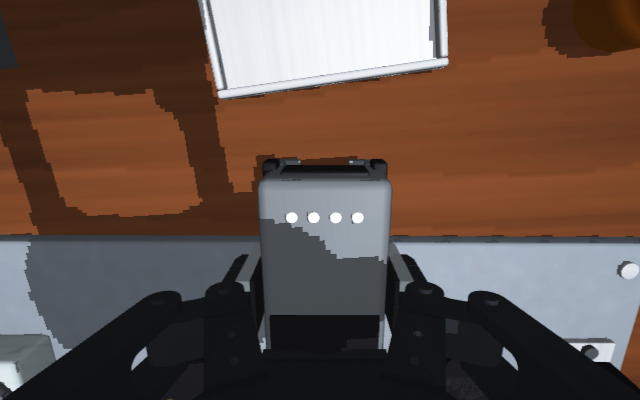

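Request:
{"fn": "step_arm", "kwargs": {"targets": [[[-46, 0, -5], 0], [[-46, -3, -50], -4], [[-46, -5, -95], -7.8], [[-46, -5, -136], -7.8], [[-46, -5, -136], -7.8], [[-46, -5, -136], -7.8]]}}

```text
clock: 7.55
position: [0.4204, 0.0171, 0.0777]
ee_rot: [0.706, -0.029, 0.707, 0.029]
contact_force: [1.6, -0.4, -3.1]
width: 0.0491
```

```bash
python3 - <<'E'
from h import *
s=st(); p=shot("wrist","w5.png")
E
```

```text
t 7.55 pos [0.4204 0.0171 0.0777] jaw 1.6526 xax [-2.4e-03  3.0e-04 -1.0e+00] F [ 1.6 -0.4 -3.1] w 0.0491 q [-0.13  0.2   2.05  0.    0.89 -1.78]
```

View pics/w5.png

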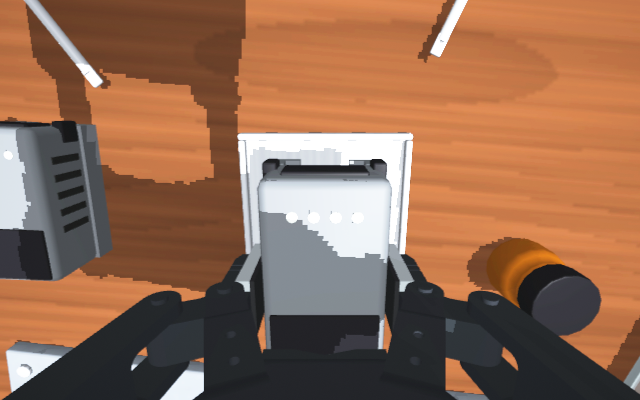

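```bash
python3 - <<'E'
from h import *
p=manip.get_image("wrist")
print(pix2plane(p,240,137,.0083),pix2plane(p,410,137,.0083))
r=manip.search_frame(p,"flux_jar"); print(r[0]["xyz"] if r else None)
E
```

```text
[ 0.37498951 -0.04123335  0.0083    ] [0.36607614 0.06623886 0.0083    ]
[0.4405, 0.1477, 0.0538]
```

Request:
{"fn": "step_arm", "kwargs": {"targets": [[[20, 0, 3], 0], [[35, 0, 3], 0], [[45, 0, 3], 0], [[51, 0, 3], 0], [[52, 0, 3], 0], [[52, 0, 3], 0]]}}

```text
clock: 8.3
position: [0.4262, 0.017, 0.0264]
ee_rot: [0.707, -0.029, 0.706, 0.029]
contact_force: [-0.3, 0.3, -3.6]
width: 0.0491
```

Request:
{"fn": "step_arm", "kwargs": {"targets": [[[0, 0, 0], 0], [[0, 0, 0], 0], [[0, 0, 0], 0], [[0, 0, 0], 0], [[-40, 0, 0], 0], [[-80, 0, 0], 0], [[-120, 0, 0], 0], [[-160, 0, 0], 0], [[-160, 0, 0], 0]], "grip": 0}}

```text
clock: 9.2
position: [0.4296, 0.0166, 0.1917]
ee_rot: [0.711, -0.03, 0.702, 0.028]
contact_force: [0.2, -0.0, -0.1]
width: 0.0854
```

```bash
python3 - <<'E'
from h import *
s=st(); p=shot("wrist","w6.png"); 
for n in("pack_a",): print(n,[(np.round(r["xyz"],4).tolist(),round(r["confidence"],2)) for r in manip.search_frame(p,n)])
E
```

```text
t 9.2 pos [0.4296 0.0166 0.1917] jaw 1.6527 xax [ 0.0124 -0.0014 -0.9999] F [ 0.2 -0.  -0.1] w 0.0854 q [-0.12  0.08  1.86  0.    1.19 -1.78]
pack_a [([0.4223, -0.1512, 0.0526], 0.86), ([0.5909, -0.0105, 0.0109], 0.27), ([0.4241, 0.0154, 0.0564], 0.22), ([0.4091, 0.0177, 0.0028], 0.19)]
```

View pics/w6.png

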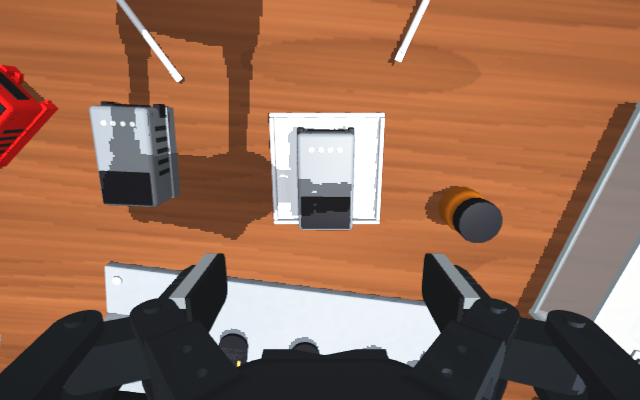

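```bash
python3 - <<'E'
from h import *
move([0.41,-0.158,0.17],np.pi/2+0.03)
E
```

```text
shift [  17.2 -173.1  -30.4] turn 2.97 rows>= 4 clk 9.3 q6 -1.78
```

Request:
{"fn": "step_arm", "kwargs": {"targets": [[[17, -173, -30], 3], [[17, -173, -30], 3], [[17, -173, -30], 3], [[17, -173, -30], 3], [[17, -173, -30], 3], [[17, -173, -30], 3], [[17, -173, -30], 3]]}}

```text
clock: 10.0
position: [0.4093, -0.1565, 0.1684]
ee_rot: [0.706, -0.01, 0.708, 0.011]
contact_force: [0.0, -0.2, -0.1]
width: 0.0853
```

```bash
python3 - <<'E'
from h import *
import pickle
s=st(); p=shot("wrist","w7.png"); pickle.dump(p,open("p7.pkl","wb"))
cv2.imwrite("pics/c7.png",cv2.resize(p["image"][100:260,230:430,::-1],None,fx=4,fy=4,interpolation=cv2.INTER_CUBIC))
E
```

```text
t 10.0 pos [ 0.4093 -0.1565  0.1684] jaw 1.6009 xax [-0.0019  0.0019 -1.    ] F [ 0.  -0.2 -0.1] w 0.0853 q [-0.52  0.12  1.88  0.    1.15 -2.13]
```

View pics/w7.png

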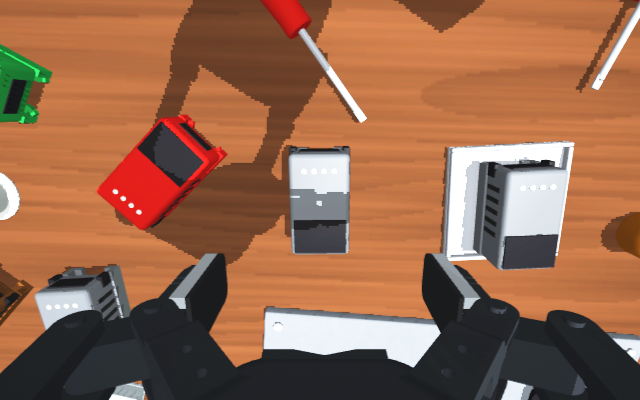

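View pics/c7.png

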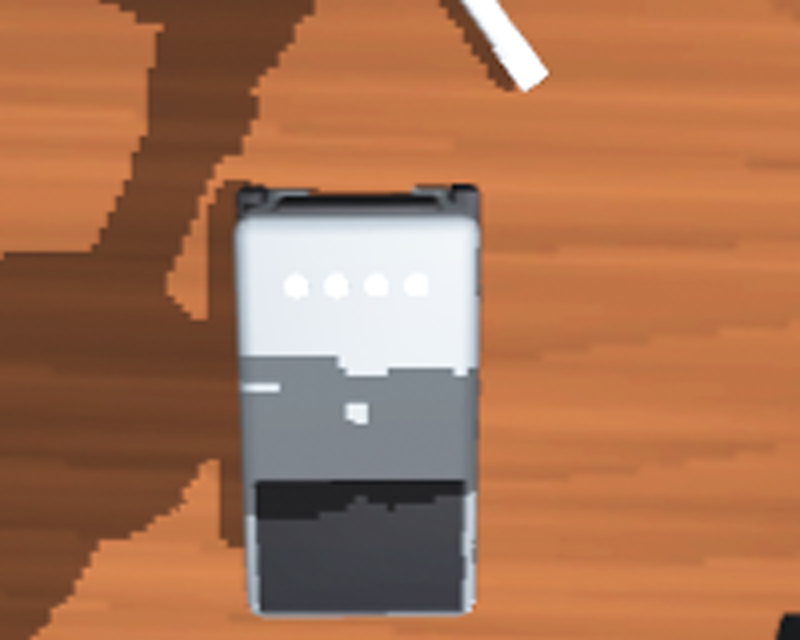

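```bash
cat > packloc.py <<'E'
from h import *
def packloc(p,c,z=.0463):
    """c: tail-left,tail-right,nose-right,nose-left pixels in image (left in image = -y)"""
    P=[pix2plane(p,u,v,z)[:2] for u,v in c]
    t=(P[0]+P[1])/2;n=(P[2]+P[3])/2;d=n-t
    a=np.arctan2(d[1],d[0]);w=P[1]-P[0];a2=np.arctan2(-w[0],w[1])
    print("centre",((t+n)/2).round(4),"yaw",round(a,4),round(a2,4),"len",np.linalg.norm(d).round(4),"w",np.linalg.norm(w).round(4))
    return (t+n)/2,a
E
python3 - <<'E'
from packloc import *
import pickle
p=pickle.load(open("p7.pkl","rb"))
f=lambda u,v:(230+u/4-.4,100+v/4-.4)
packloc(p,[f(236,220),f(479,218),f(473,613),f(250,615)])
print([pix2plane(p,*f(u,v),.0463).round(4) for u,v in((297,286),(416,285))])
move([0.4165,-0.158,0.023],np.pi/2+.01)
E
```

```text
centre [ 0.418  -0.1606] yaw 0.0367 0.0391 len 0.086 w 0.0488
[array([ 0.389 , -0.1741,  0.0463]), array([ 0.388 , -0.1499,  0.0463])]
shift [145.7  -2.    7. ] turn 1.19 rows>= 3 clk 10.05 q6 -2.13
```

```bash
python3 - <<'E'
from h import *
move([0.418,-0.1607,0.0225],np.pi/2+.038)
E
```

```text
shift [146.2  -4.7   8.4] turn -0.41 rows>= 3 clk 10.05 q6 -2.13
```

Request:
{"fn": "step_arm", "kwargs": {"targets": [[[40, -4.7, 8.4], -0.4], [[80, -4.7, 8.4], -0.4], [[115, -4.7, 8.4], -0.4], [[135, -4.7, 8.4], -0.4], [[146, -4.7, 8.4], -0.4], [[146, -4.7, 8.4], -0.4], [[146, -4.7, 8.4], -0.4]]}}

```text
clock: 10.75
position: [0.4189, -0.1615, 0.0235]
ee_rot: [0.707, -0.013, 0.707, 0.013]
contact_force: [0.9, -0.2, -0.2]
width: 0.0849
```

Request:
{"fn": "step_arm", "kwargs": {"targets": [[[0, 0, 0], 0], [[0, 0, 0], 0], [[0, 0, 0], 0], [[0, 0, 0], 0], [[0, 0, 0], 0], [[0, 0, 0], 0], [[0, 0, 0], 0]], "grip": 1}}

```text
clock: 11.45
position: [0.4191, -0.1622, 0.0244]
ee_rot: [0.708, -0.013, 0.706, 0.013]
contact_force: [-0.1, 2.2, 6.0]
width: 0.049
```

```bash
python3 - <<'E'
from h import *
s=st(); p=shot("wrist","w8.png"); move([0.5494,0.0147,0.08],1.516)
E
```

```text
t 11.45 pos [ 0.4191 -0.1622  0.0244] jaw 1.6068 xax [ 0.0018 -0.     -1.    ] F [-0.1  2.2  6. ] w 0.049 q [-0.52  0.32  2.06  0.    0.76 -2.13]
shift [-55.5 172.  136.7] turn 5.2 rows>= 5 clk 11.5 q6 -2.13
```

View pics/w8.png

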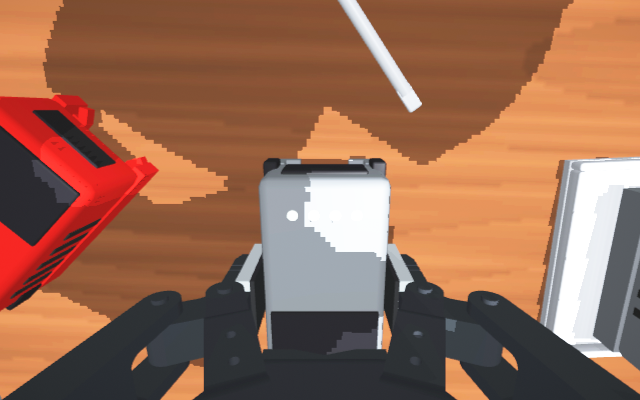

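Request:
{"fn": "step_arm", "kwargs": {"targets": [[[-40, 0, 0], 0], [[-65, 0, 30], 0], [[-65, 40, 70], 2], [[-65, 80, 100], 4], [[-65, 125, 137], 5.2], [[-65, 172, 137], 5.2], [[-55, 172, 137], 5.2], [[-55, 172, 137], 5.2], [[-55, 172, 137], 5.2]]}}

```text
clock: 12.4
position: [0.5481, 0.014, 0.0777]
ee_rot: [0.706, 0.019, 0.708, -0.019]
contact_force: [-0.5, 0.4, -3.7]
width: 0.0488
```

```bash
python3 - <<'E'
from h import *
import pickle
s=st(); p=shot("wrist","w9.png");pickle.dump(p,open("p9.pkl","wb")); move([0.5499,0.0148,0.0376],1.5161)
E
```

```text
t 12.4 pos [0.5481 0.014  0.0777] jaw 1.5172 xax [-2.2e-03 -8.0e-04 -1.0e+00] F [-0.5  0.4 -3.7] w 0.0488 q [-0.1   0.37  1.79 -0.    0.99 -1.62]
shift [40.5  1.5  1.3] turn -0.01 rows>= 1 clk 12.45 q6 -1.62
```

View pics/w9.png

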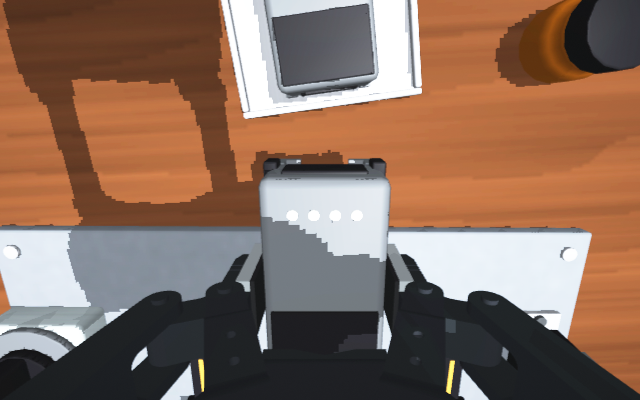

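Request:
{"fn": "step_arm", "kwargs": {"targets": [[[20, 1.2, 1.3], 0], [[32, 1.2, 1.3], 0], [[39, 1.2, 1.3], 0], [[40, 1.2, 1.3], 0], [[40, 1.2, 1.3], 0], [[40, 1.2, 1.3], 0]]}}

```text
clock: 13.05
position: [0.5511, 0.0155, 0.0388]
ee_rot: [0.707, 0.019, 0.706, -0.019]
contact_force: [0.5, -0.4, -4.2]
width: 0.0491
```

```bash
python3 - <<'E'
from h import *
s=st();move([0.5499,0.0148,0.0370],1.5161)
E
```

```text
t 13.05 pos [0.5511 0.0155 0.0388] jaw 1.5162 xax [ 1.2e-03 -1.0e-04 -1.0e+00] F [ 0.5 -0.4 -4.2] w 0.0491 q [-0.1   0.42  1.83  0.    0.9  -1.61]
shift [ 1.8 -0.7 -1.1] turn 0.01 rows>= 1 clk 13.05 q6 -1.61
```

Request:
{"fn": "step_arm", "kwargs": {"targets": [[[1.5, -0.5, 0], 0], [[1.5, -0.5, 0], 0], [[1.5, -0.5, 0], 0]]}}

```text
clock: 13.35
position: [0.5506, 0.0153, 0.037]
ee_rot: [0.707, 0.019, 0.707, -0.019]
contact_force: [-0.1, 0.4, -3.9]
width: 0.0487
```

Request:
{"fn": "step_arm", "kwargs": {"targets": [[[0, 0, 0], 0]]}}

```text
clock: 13.45
position: [0.5506, 0.0153, 0.0369]
ee_rot: [0.707, 0.019, 0.707, -0.019]
contact_force: [0.3, -0.2, -4.6]
width: 0.0488
```

```bash
python3 - <<'E'
from h import *
s=st();move([0.5499,0.0148,0.0370],1.5161)
E
```

```text
t 13.45 pos [0.5506 0.0153 0.0369] jaw 1.5166 xax [ 3.e-04  1.e-04 -1.e+00] F [ 0.3 -0.2 -4.6] w 0.0488 q [-0.1   0.42  1.83  0.    0.89 -1.62]
shift [-0.1 -0.5 -0.7] turn 0.03 rows>= 1 clk 13.45 q6 -1.62
```

Request:
{"fn": "step_arm", "kwargs": {"targets": [[[0.5, -0.5, 8], 0], [[0.5, -0.5, 16], 0], [[0.5, -0.5, 24], 0], [[0.5, -0.5, 32], 0], [[0.5, -0.5, 40], 0], [[0.5, -0.5, 48], 0], [[0.5, -0.5, 56], 0], [[0.5, -0.5, 64], 0], [[0.5, -0.5, 72], 0], [[0.5, -0.5, 80], 0]]}}

```text
clock: 14.45
position: [0.631, 0.0103, 0.0364]
ee_rot: [0.707, 0.019, 0.707, -0.019]
contact_force: [-1.8, -0.8, 0.8]
width: 0.049
```

```bash
python3 - <<'E'
from h import *
s=st();print(s["moment"]);move([0.6496,0.0096,0.0370],1.5161); p=shot("wrist","w10.png")
E
```

```text
t 14.45 pos [0.631  0.0103 0.0364] jaw 1.5166 xax [ 1.e-04  0.e+00 -1.e+00] F [-1.8 -0.8  0.8] w 0.049 q [-0.09  0.52  1.64  0.    0.98 -1.61]
[ 0.04855981  0.20187303 -0.07094919]
shift [-0.6  0.3 18.6] turn 0.03 rows>= 1 clk 14.45 q6 -1.61
```

View pics/w10.png

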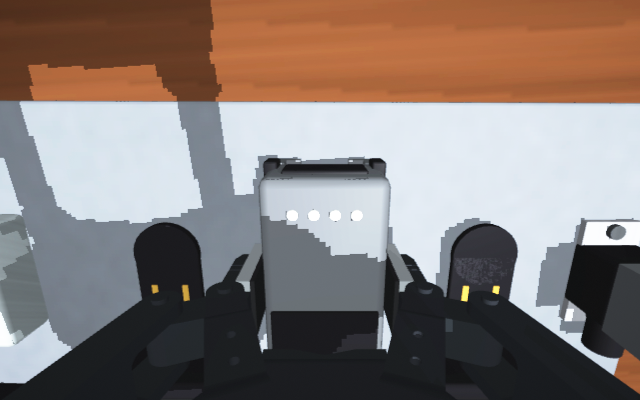

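Request:
{"fn": "step_arm", "kwargs": {"targets": [[[0, 0, 3], 0], [[0, 0, 6], 0], [[0, 0, 9], 0], [[0, 0, 12], 0], [[0, 0, 15], 0]]}}

```text
clock: 15.0
position: [0.6372, 0.0103, 0.0369]
ee_rot: [0.701, 0.019, 0.713, -0.019]
contact_force: [-16.8, 2.1, 15.6]
width: 0.0489
```

Request:
{"fn": "step_arm", "kwargs": {"targets": [[[0, 0, 2], 0], [[0, 0, 3], 0]]}}

```text
clock: 15.2
position: [0.6476, 0.0095, 0.0365]
ee_rot: [0.707, 0.019, 0.707, -0.019]
contact_force: [-0.1, 0.1, -2.7]
width: 0.0488
```

Request:
{"fn": "step_arm", "kwargs": {"targets": [[[0, 0, 1], 0], [[0, 0, 1], 0]]}}

```text
clock: 15.4
position: [0.6498, 0.0092, 0.0364]
ee_rot: [0.707, 0.019, 0.707, -0.019]
contact_force: [-1.2, -0.0, 1.8]
width: 0.0487
```

Request:
{"fn": "step_arm", "kwargs": {"targets": [[[0, 0, 1], 0], [[0, 0, 1], 0]]}}

```text
clock: 15.6
position: [0.6501, 0.0093, 0.0364]
ee_rot: [0.707, 0.019, 0.707, -0.019]
contact_force: [-3.2, 0.9, 2.9]
width: 0.0487
```

Request:
{"fn": "step_arm", "kwargs": {"targets": [[[0, 0, 1], 0], [[0, 0, 1], 0]]}}

```text
clock: 15.8
position: [0.6504, 0.0094, 0.0364]
ee_rot: [0.706, 0.019, 0.708, -0.019]
contact_force: [-5.0, 0.4, 5.2]
width: 0.0489
```

Request:
{"fn": "step_arm", "kwargs": {"targets": [[[0, 0, -2.5], 0], [[0, 0, -2.5], 0], [[0, 0, -2.5], 0]]}}

```text
clock: 16.1
position: [0.6499, 0.0094, 0.0364]
ee_rot: [0.708, 0.019, 0.706, -0.019]
contact_force: [1.5, 0.9, 1.3]
width: 0.0487
```

Request:
{"fn": "step_arm", "kwargs": {"targets": [[[0, 0, 0], 0], [[0, 0, 0], 0], [[0, 0, 0], 0], [[0, 0, 0], 0], [[-40, 0, 0], 0], [[-90, 0, -10], 0], [[-140, 0, -10], 0], [[-140, 0, -10], 0], [[-140, 0, -10], 0]], "grip": 0}}

```text
clock: 17.0
position: [0.6398, 0.0098, 0.1783]
ee_rot: [0.708, 0.019, 0.705, -0.019]
contact_force: [-0.0, 0.2, -1.2]
width: 0.0851
```

```bash
python3 - <<'E'
from h import *
import pickle
s=st(); p=shot("wrist","w11.png"); pickle.dump(p,open("p11.pkl","wb"))
cv2.imwrite("pics/c11.png",cv2.resize(p["image"][100:330,150:500,::-1],None,fx=2.2,fy=2.2,interpolation=cv2.INTER_CUBIC))
E
```

```text
t 17.0 pos [0.6398 0.0098 0.1783] jaw 1.5165 xax [ 4.3e-03 -3.0e-04 -1.0e+00] F [-0.   0.2 -1.2] w 0.0851 q [-0.09  0.4   1.45  0.    1.29 -1.61]
```

View pics/c11.png

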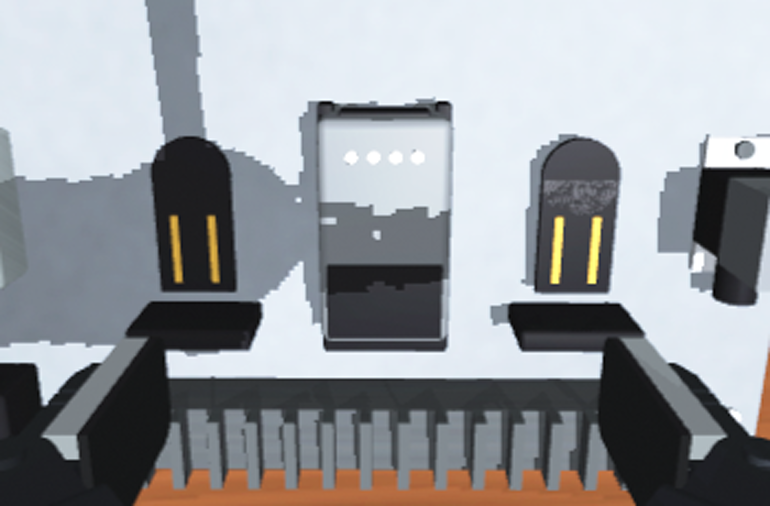

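```bash
python3 - <<'E'
from h import *
move([0.54,-0.372,0.18],np.pi/2+0.05)
E
```

```text
shift [  -3.7 -386.7  -77.7] turn -5.98 rows>= 8 clk 17.05 q6 -1.61
```

Request:
{"fn": "step_arm", "kwargs": {"targets": [[[-30, -387, -78], -6], [[-30, -387, -78], -6], [[-30, -387, -78], -6], [[-30, -387, -78], -6], [[-20, -387, -78], -6], [[-4, -387, -78], -6], [[-4, -387, -78], -6], [[-4, -387, -78], -6], [[-4, -387, -78], -6], [[-4, -387, -78], -6], [[-4, -387, -78], -6], [[-4, -387, -78], -6]]}}

```text
clock: 18.25
position: [0.5403, -0.3706, 0.1797]
ee_rot: [0.707, -0.018, 0.707, 0.019]
contact_force: [1.0, -0.6, -0.6]
width: 0.0852
```

```bash
python3 - <<'E'
from h import *
import pickle
s=st(); p=shot("wrist","w12.png"); pickle.dump(p,open("p12.pkl","wb"))
print([(np.round(r["xyz"],4).tolist(),round(r["confidence"],2)) for r in manip.search_frame(p,"pack_b")])
E
```

```text
t 18.25 pos [ 0.5403 -0.3706  0.1797] jaw 1.623 xax [-8.0e-04  1.3e-03 -1.0e+00] F [ 1.  -0.6 -0.6] w 0.0852 q [-0.71  0.43  1.4   0.    1.31 -2.33]
[([0.5442, -0.4981, 0.0518], 0.74), ([0.5461, -0.385, 0.0539], 0.63)]
```

View pics/w12.png

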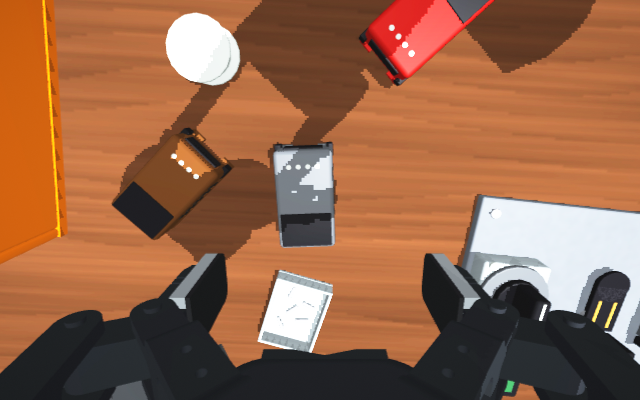

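```bash
python3 - <<'E'
from h import *
import pickle
p=pickle.load(open("p12.pkl","rb"))
cv2.imwrite("pics/c12.png",cv2.resize(p["image"][120:280,200:400,::-1],None,fx=4,fy=4,interpolation=cv2.INTER_CUBIC))
E
```

```text
(no output)
```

View pics/c12.png

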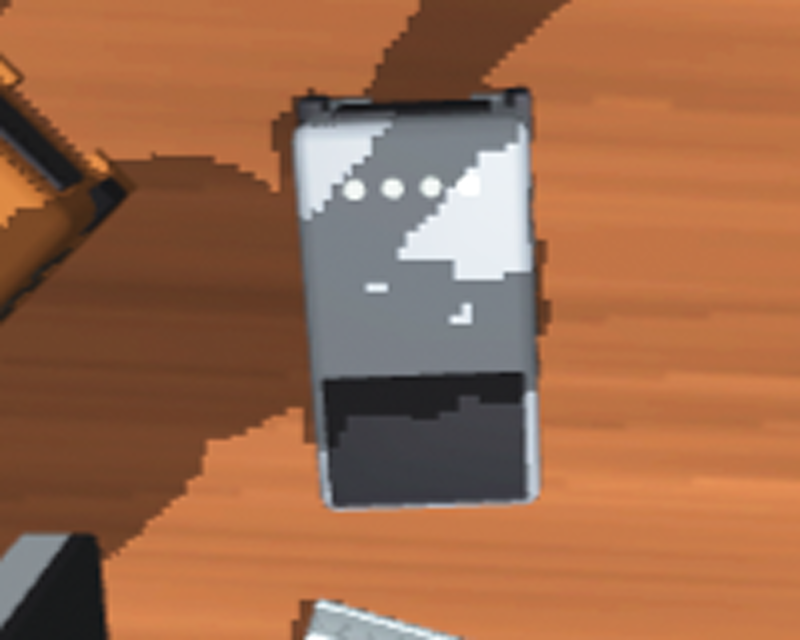

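```bash
python3 - <<'E'
from packloc import *
import pickle
p=pickle.load(open("p12.pkl","rb"))
f=lambda u,v:(200+u/4-.4,120+v/4-.4)
c,a=packloc(p,[f(295,127),f(529,122),f(539,500),f(324,508)])
D=[pix2plane(p,*f(u,v),.0463) for u,v in((354,190),(468,183))]; w=D[1]-D[0]; print(D,np.arctan2(-w[0],w[1]))
move([*c,0.0235],np.pi/2+0.077)
E
```

```text
centre [ 0.5479 -0.3873] yaw 0.0867 0.0742 len 0.0854 w 0.0488
[array([ 0.51975998, -0.4026983 ,  0.0463    ]), array([ 0.51699427, -0.37870254,  0.0463    ])] 0.11475195855541494
shift [156.8 -16.8   6.5] turn -1.41 rows>= 4 clk 18.35 q6 -2.33
```

Request:
{"fn": "step_arm", "kwargs": {"targets": [[[10, -16.8, 6.5], -1.9], [[50, -16.8, 6.5], -1.9], [[90, -16.8, 6.5], -1.9], [[125, -16.8, 6.5], -1.9], [[145, -16.8, 6.5], -1.9], [[156.5, -16.8, 6.5], -1.9], [[156.5, -16.8, 6.5], -1.9], [[156.5, -16.8, 6.5], -1.9]], "grip": 0.2}}

```text
clock: 19.15
position: [0.5483, -0.3889, 0.0249]
ee_rot: [0.707, -0.03, 0.706, 0.029]
contact_force: [-0.4, 0.2, 0.9]
width: 0.0685
```

```bash
python3 - <<'E'
from h import *
s=st(); p=shot("wrist","w13.png")
E
```

```text
t 19.15 pos [ 0.5483 -0.3889  0.0249] jaw 1.655 xax [ 0.0015 -0.0012 -1.    ] F [-0.4  0.2  0.9] w 0.0685 q [-0.72  0.58  1.55  0.    1.01 -2.38]
```

View pics/w13.png

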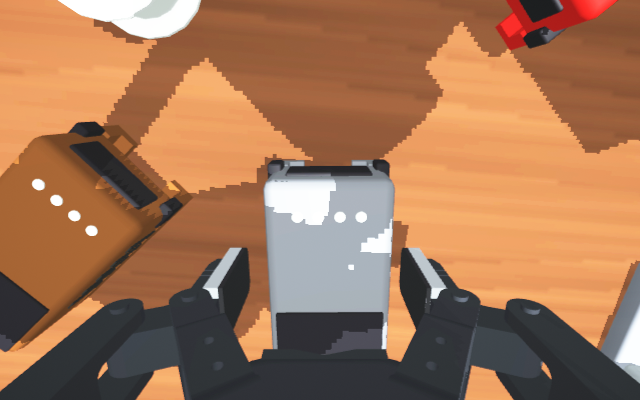

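Request:
{"fn": "step_arm", "kwargs": {"targets": [[[0, 0, 0], 0], [[0, 0, 0], 0], [[0, 0, 0], 0], [[0, 0, 0], 0], [[0, 0, 0], 0], [[0, 0, 0], 0], [[0, 0, 0], 0]], "grip": 1}}

```text
clock: 19.9
position: [0.5483, -0.389, 0.0258]
ee_rot: [0.707, -0.03, 0.706, 0.029]
contact_force: [-1.0, 0.5, 6.0]
width: 0.0491
```

```bash
python3 - <<'E'
from h import *
s=st(); p=shot("wrist","w14.png"); move([0.5463,-0.0669,0.08],1.5163)
E
```

```text
t 19.9 pos [ 0.5483 -0.389   0.0258] jaw 1.6541 xax [ 0.0026 -0.0011 -1.    ] F [-1.   0.5  6. ] w 0.0491 q [-0.72  0.58  1.55  0.    1.01 -2.38]
shift [-54.6 321.1  25. ] turn 7.9 rows>= 7 clk 19.95 q6 -2.38
```

View pics/w14.png

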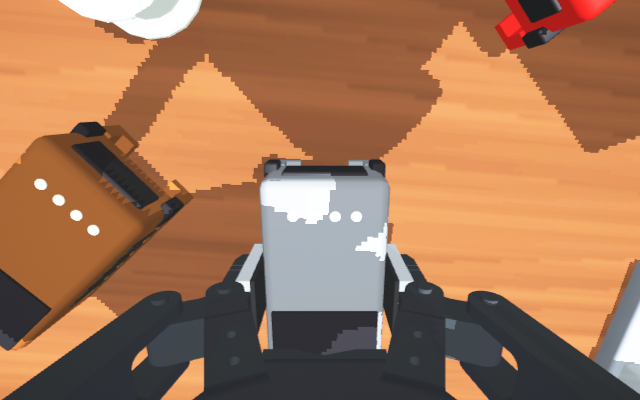

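Request:
{"fn": "step_arm", "kwargs": {"targets": [[[-40, 0, 0], 0], [[-85, 20, 0], 0], [[-95, 65, 5], 2], [[-95, 110, 10], 4], [[-95, 155, 15], 6], [[-95, 200, 20], 7.9], [[-95, 245, 25], 7.9], [[-95, 290, 25], 7.9], [[-80, 321, 25], 7.9], [[-55, 321, 25], 7.9], [[-55, 321, 25], 7.9], [[-55, 321, 25], 7.9], [[-55, 321, 25], 7.9]]}}

```text
clock: 21.25
position: [0.5464, -0.0678, 0.0797]
ee_rot: [0.708, 0.019, 0.706, -0.02]
contact_force: [-0.9, 0.0, -4.2]
width: 0.0488
```

```bash
python3 - <<'E'
from h import *
s=st(); p=shot("wrist","w15.png"); move([0.5463,-0.0669,0.0385],1.5163)
E
```

```text
t 21.25 pos [ 0.5464 -0.0678  0.0797] jaw 1.5155 xax [ 1.9e-03 -6.0e-04 -1.0e+00] F [-0.9  0.  -4.2] w 0.0488 q [-0.25  0.37  1.78 -0.    0.99 -1.77]
shift [41.3  0.9 -0.4] turn -0.05 rows>= 1 clk 21.3 q6 -1.77
```

View pics/w15.png

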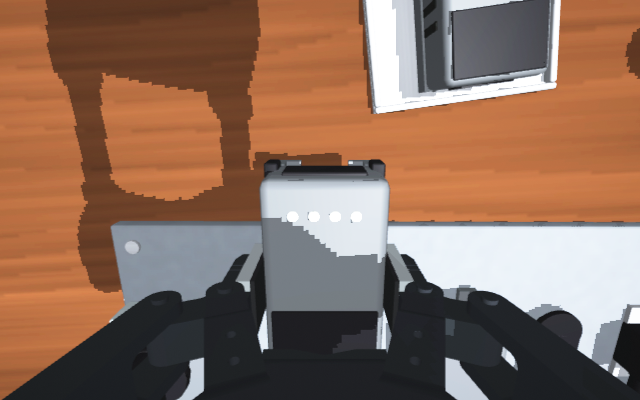

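Request:
{"fn": "step_arm", "kwargs": {"targets": [[[20, 0.5, 0], 0], [[32, 0.5, 0], 0], [[39, 0.5, 0], 0], [[41, 0.5, 0], 0], [[41, 0.5, 0], 0], [[41, 0.5, 0], 0], [[41, 0.5, 0], 0]]}}

```text
clock: 22.0
position: [0.5459, -0.0663, 0.0381]
ee_rot: [0.707, 0.019, 0.707, -0.019]
contact_force: [-0.7, -0.1, -3.9]
width: 0.0487
```

```bash
python3 - <<'E'
from h import *
s=st(); move([0.5463,-0.0669,0.0385],1.5163)
E
```

```text
t 22.0 pos [ 0.5459 -0.0663  0.0381] jaw 1.5166 xax [ 9.e-04 -1.e-04 -1.e+00] F [-0.7 -0.1 -3.9] w 0.0487 q [-0.25  0.42  1.83  0.    0.89 -1.76]
shift [-0.4 -0.6  0.5] turn 0.01 rows>= 1 clk 22.0 q6 -1.76
```

Request:
{"fn": "step_arm", "kwargs": {"targets": [[[0, -0.5, 8], 0], [[0, -0.5, 16], 0], [[0, -0.5, 24], 0], [[0, -0.5, 32], 0], [[0, -0.5, 40], 0], [[0, -0.5, 48], 0], [[0, -0.5, 56], 0], [[0, -0.5, 64], 0], [[0, -0.5, 72], 0], [[0, -0.5, 80], 0]]}}

```text
clock: 23.0
position: [0.626, -0.0711, 0.0378]
ee_rot: [0.707, 0.019, 0.707, -0.019]
contact_force: [0.3, 0.1, -2.3]
width: 0.049
```

```bash
python3 - <<'E'
from h import *
s=st(); move([0.6451,-0.0723,0.0385],1.5163); p=shot("wrist","w16.png")
E
```

```text
t 23.0 pos [ 0.626  -0.0711  0.0378] jaw 1.5165 xax [ 1.e-04  1.e-04 -1.e+00] F [ 0.3  0.1 -2.3] w 0.049 q [-0.22  0.51  1.64  0.    0.98 -1.74]
shift [-0.7 -0.1 19.1] turn 0.01 rows>= 1 clk 23.0 q6 -1.74
```

View pics/w16.png

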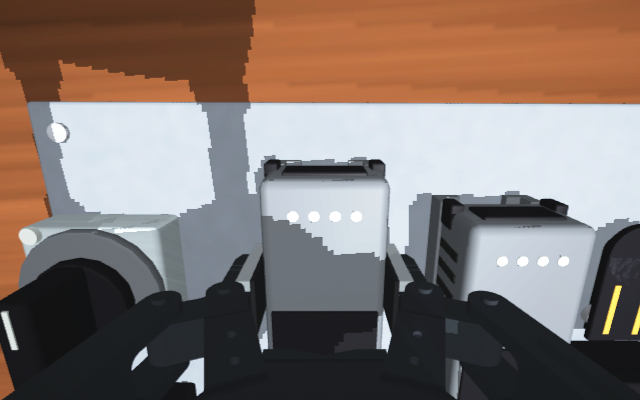

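Sliding on cleanly. Now through the detent.

Request:
{"fn": "step_arm", "kwargs": {"targets": [[[0, 0, 3], 0], [[0, 0, 6], 0], [[0, 0, 9], 0], [[0, 0, 12], 0], [[0, 0, 15], 0], [[0, 0, 17], 0], [[0, 0, 18], 0], [[0, 0, 18], 0]]}}

```text
clock: 23.85
position: [0.6439, -0.0721, 0.0378]
ee_rot: [0.707, 0.019, 0.706, -0.019]
contact_force: [0.4, -0.1, -1.5]
width: 0.0487
```

Request:
{"fn": "step_arm", "kwargs": {"targets": [[[0, 0, 2], 0], [[0, 0, 2], 0], [[0, 0, 2], 0]]}}

```text
clock: 24.15
position: [0.6448, -0.0721, 0.0378]
ee_rot: [0.706, 0.019, 0.707, -0.019]
contact_force: [-3.4, -0.5, 0.5]
width: 0.0491
```

Request:
{"fn": "step_arm", "kwargs": {"targets": [[[0, 0, 1], 0], [[0, 0, 1], 0], [[0, 0, -1], 0], [[0, 0, -1], 0]]}}

```text
clock: 24.55
position: [0.6447, -0.0722, 0.0378]
ee_rot: [0.707, 0.019, 0.706, -0.019]
contact_force: [-2.0, 0.8, -1.7]
width: 0.0487
```

Request:
{"fn": "step_arm", "kwargs": {"targets": [[[0, 0, 0], 0], [[0, 0, 0], 0], [[0, 0, 0], 0], [[0, 0, 0], 0], [[-40, 0, 0], 0], [[-90, 0, -10], 0], [[-140, 0, -10], 0], [[-140, 0, -10], 0], [[-140, 0, -10], 0]], "grip": 0.2}}

```text
clock: 25.45
position: [0.6354, -0.0718, 0.1799]
ee_rot: [0.708, 0.019, 0.705, -0.019]
contact_force: [0.4, 0.2, 0.1]
width: 0.0679
```

```bash
python3 - <<'E'
from h import *
import pickle
s=st(); p=shot("wrist","w17.png"); pickle.dump(p,open("p17.pkl","wb"))
q=shot("top","t17.png"); shot("scene","s17.png")
for P in(p,q):
  print([(np.round(r["xyz"],4).tolist(),round(r["confidence"],2)) for r in manip.search_frame(P,"guard_handle")])
E
```

```text
t 25.45 pos [ 0.6354 -0.0718  0.1799] jaw 1.5165 xax [ 4.6e-03 -9.0e-04 -1.0e+00] F [0.4 0.2 0.1] w 0.0679 q [-0.22  0.4   1.45  0.    1.29 -1.74]
[]
[([0.4632, 0.3439, 0.0629], 0.82), ([0.616, -0.0735, 0.0623], 0.74)]
```

View pics/w17.png

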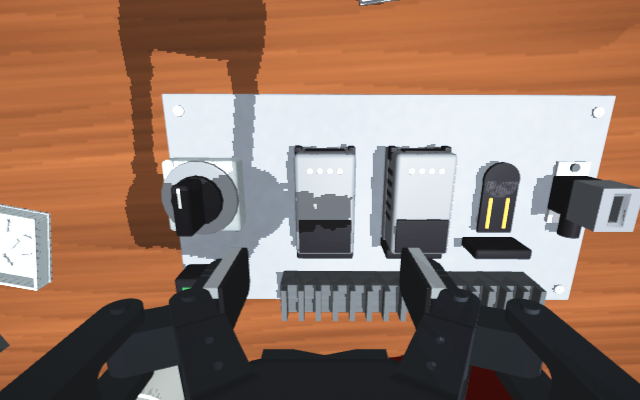

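View pics/s17.png

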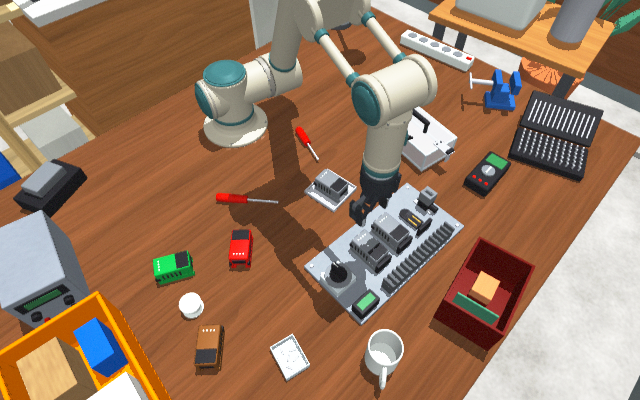

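```bash
python3 - <<'E'
from h import *
move([0.46,0.344,0.25],1.35)
E
```

```text
shift [ -73.2  405.4 -195.9] turn 9.54 rows>= 10 clk 25.7 q6 -1.74
```

View pics/t17.png

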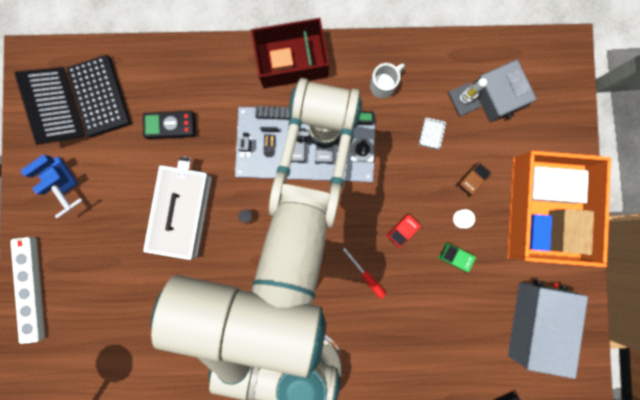

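Request:
{"fn": "step_arm", "kwargs": {"targets": [[[-40, 0, -20], 8], [[-73, 30, -40], 16], [[-73, 60, -60], 24], [[-73, 90, -80], 32], [[-73, 120, -100], 40], [[-73, 150, -120], 48], [[-73, 180, -140], 56], [[-73, 210, -160], 64], [[-73, 240, -180], 72], [[-73, 270, -196], 80], [[-73, 300, -196], 88], [[-73, 330, -196], 96], [[-73, 360, -196], 104], [[-73, 390, -196], 112], [[-73, 405, -196], 120], [[-73, 405, -196], 128], [[-73, 405, -196], 136], [[-73, 405, -196], 144], [[-73, 405, -196], 152], [[-73, 405, -196], 160]], "grip": 0}}

```text
clock: 27.7
position: [0.4602, 0.3433, 0.2493]
ee_rot: [-0.102, -0.699, -0.102, 0.701]
contact_force: [0.2, 0.2, 1.2]
width: 0.0854
```

```bash
python3 - <<'E'
from h import *
s=st(); move([0.46,0.344,0.25],1.35)
E
```

```text
t 27.7 pos [0.4602 0.3433 0.2493] jaw -1.2817 xax [-0.0024 -0.0013 -1.    ] F [0.2 0.2 1.2] w 0.0854 q [0.52 0.27 1.47 0.   1.4  1.8 ]
shift [-0.7 -0.7 -0. ] turn 29.22 rows>= 4 clk 27.7 q6 1.8
```

Request:
{"fn": "step_arm", "kwargs": {"targets": [[[0, 0, 0], 8], [[0, 0, 0], 16], [[0, 0, 0], 24], [[0, 0, 0], 29], [[0, 0, 0], 29], [[0, 0, 0], 29]]}}

```text
clock: 28.3
position: [0.4603, 0.3433, 0.2499]
ee_rot: [0.074, -0.703, 0.074, 0.704]
contact_force: [0.0, -0.9, -0.3]
width: 0.0853
```

```bash
python3 - <<'E'
from h import *
import pickle
s=st(); p=shot("wrist","w18.png"); pickle.dump(p,open("p18.pkl","wb")); print(np.array(p["pose"]).round(3))
E
```

```text
t 28.3 pos [0.4603 0.3433 0.2499] jaw -1.7803 xax [-1.5e-03 -8.0e-04 -1.0e+00] F [ 0.  -0.9 -0.3] w 0.0853 q [0.52 0.27 1.47 0.   1.4  2.3 ]
[[-0.207 -0.942 -0.265  0.526]
 [-0.978  0.2    0.053  0.329]
 [ 0.003  0.27  -0.963  0.392]
 [ 0.     0.     0.     1.   ]]
```

View pics/w18.png

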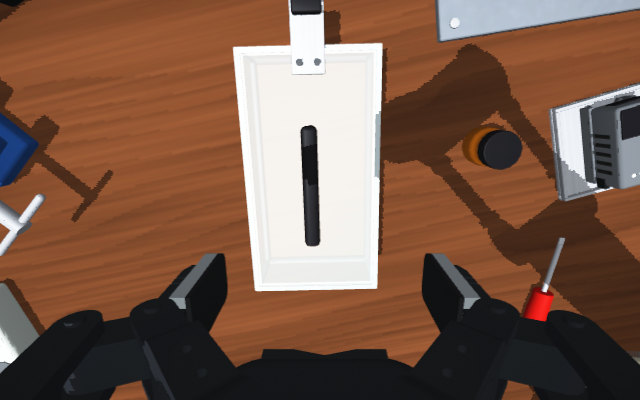

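```bash
python3 - <<'E'
from h import *
import pickle
p=pickle.load(open("p18.pkl","rb")); dz=-.0037
P=[pix2plane(p,u,v,.072+dz)[:2] for u,v in((234,46),(382,44),(376.5,289.5),(257,291.5))]
f=(P[0]+P[1])/2;n=(P[2]+P[3])/2
c=(f+n)/2; a=np.arctan2(*(f-n)[::-1]); print("lid c",c,"ydir",a,np.linalg.norm(f-n),np.linalg.norm(P[0]-P[1]),np.linalg.norm(P[2]-P[3]))
w=P[1]-P[0];w2=P[2]-P[3];print("xdir",np.arctan2(w[1],w[0]),np.arctan2(w2[1],w2[0]))
A=pix2plane(p,308.5,126,.116+dz)[:2];B=pix2plane(p,313,245.5,.116+dz)[:2]
print("bar",A,B,(A+B)/2,np.linalg.norm(A-B),np.arctan2(*(A-B)[::-1]))
print("plane tongue hole",pix2plane(p,300,62,.072+dz),pix2plane(p,318,62,.072+dz))
E
```

```text
lid c [0.46141732 0.35352979] ydir -0.18321624732802386 0.24891815536261178 0.13347867297394622 0.13220550817265345
xdir -1.7666623451550225 -1.7625638831015296
bar [0.51582315 0.34376509] [0.41057782 0.36324994] [0.46320049 0.35350751] 0.10703381752910571 -0.18306463164162665
plane tongue hole [0.57142114 0.34112821 0.0683    ] [0.56802002 0.32504352 0.0683    ]
```

```bash
python3 - <<'E'
from h import *
move([0.4632,0.3535,0.0905],-1.757)
E
```

```text
shift [159.6 -10.6  -0.8] turn -1.35 rows>= 4 clk 28.35 q6 2.3
```

Request:
{"fn": "step_arm", "kwargs": {"targets": [[[10, -10.6, -1], -1.3], [[50, -10.6, -1], -1.3], [[90, -10.6, -1], -1.3], [[125, -10.6, -1], -1.3], [[145, -10.6, -1], -1.3], [[159, -10.6, -1], -1.3], [[159, -10.6, -1], -1.3], [[159, -10.6, -1], -1.3]]}}

```text
clock: 29.15
position: [0.4638, 0.354, 0.0914]
ee_rot: [0.066, -0.704, 0.066, 0.704]
contact_force: [1.0, -0.5, 0.6]
width: 0.0852
```

```bash
python3 - <<'E'
from h import *
s=st(); p=shot("wrist","w19.png")
E
```

```text
t 29.15 pos [0.4638 0.354  0.0914] jaw -1.7585 xax [-5.e-04  0.e+00 -1.e+00] F [ 1.  -0.5  0.6] w 0.0852 q [0.53 0.4  1.69 0.   1.05 2.29]
```

View pics/w19.png

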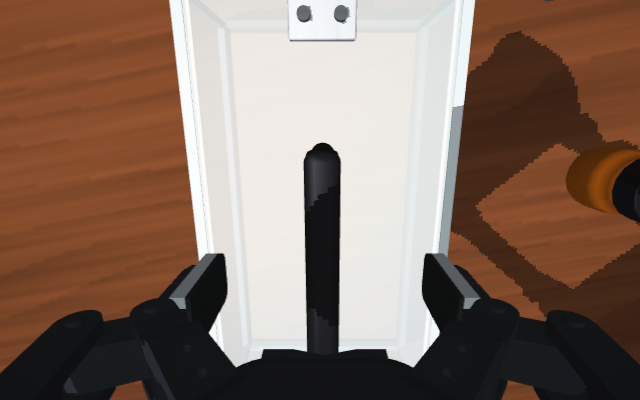

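Request:
{"fn": "step_arm", "kwargs": {"targets": [[[0, 0, 0], 0], [[0, 0, 0], 0], [[0, 0, 0], 0], [[0, 0, 0], 0], [[0, 0, 0], 0], [[0, 0, 0], 0], [[0, 0, 0], 0], [[0, 0, 0], 0], [[0, 0, 0], 0], [[0, 0, 0], 0], [[0, 0, 0], 0], [[0, 0, 0], 0]], "grip": 1, "grip_force": 110}}

```text
clock: 30.4
position: [0.4642, 0.3543, 0.0923]
ee_rot: [-0.067, 0.704, -0.066, -0.704]
contact_force: [0.4, 4.8, 4.8]
width: 0.012
```

```bash
python3 - <<'E'
from h import *
s=st(); print(s["moment"])
E
```

```text
t 30.4 pos [0.4642 0.3543 0.0923] jaw -1.7596 xax [ 0.0011  0.0016 -1.    ] F [0.4 4.8 4.8] w 0.012 q [0.53 0.4  1.69 0.   1.05 2.29]
[ 0.79690972 -0.01049634  0.04128941]
```

Request:
{"fn": "step_arm", "kwargs": {"targets": [[[-10, 0, 0], 0], [[-20, 0, 0], 0], [[-50, 0, 0], 0], [[-90, 0, 0], 0], [[-130, 0, 0], 0], [[-145, 0, 0], 0], [[-145, 0, 0], 0], [[-145, 0, 0], 0]]}}

```text
clock: 31.2
position: [0.4627, 0.3525, 0.2356]
ee_rot: [0.066, -0.703, 0.068, 0.705]
contact_force: [-1.1, -0.5, -6.8]
width: 0.0116
```

```bash
python3 - <<'E'
from h import *
s=st(); print(s["moment"]); p=shot("wrist","w20.png");shot("scene","s20.png")
E
```

```text
t 31.2 pos [0.4627 0.3525 0.2356] jaw -1.7596 xax [-0.0025 -0.0022 -1.    ] F [-1.1 -0.5 -6.8] w 0.0116 q [ 0.53  0.29  1.48 -0.    1.38  2.29]
[-0.04607732  0.06882891  0.02189926]
```

View pics/w20.png

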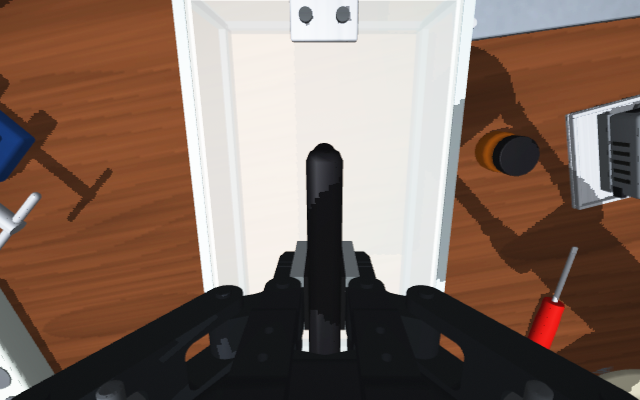

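View pics/s20.png

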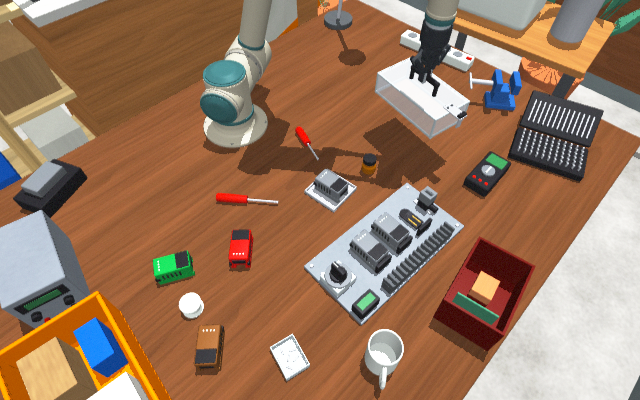

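```bash
python3 - <<'E'
import pickle,cv2
for n,(x,y) in(("p2",(440,140)),("p11",(440,140)),("p17",(530,140))):
    p=pickle.load(open(n+".pkl","rb")); cv2.imwrite(f"pics/sl_{n}.png",cv2.resize(p["image"][y:y+110,x:x+110,::-1],None,fx=5,fy=5,interpolation=cv2.INTER_CUBIC))
a=[cv2.imread(f"pics/sl_{n}.png") for n in("p2","p17")]
import numpy as np
cv2.imwrite("pics/sl.png",cv2.resize(np.hstack(a),(800,400)))
E
```

```text
(no output)
```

View pics/sl.png

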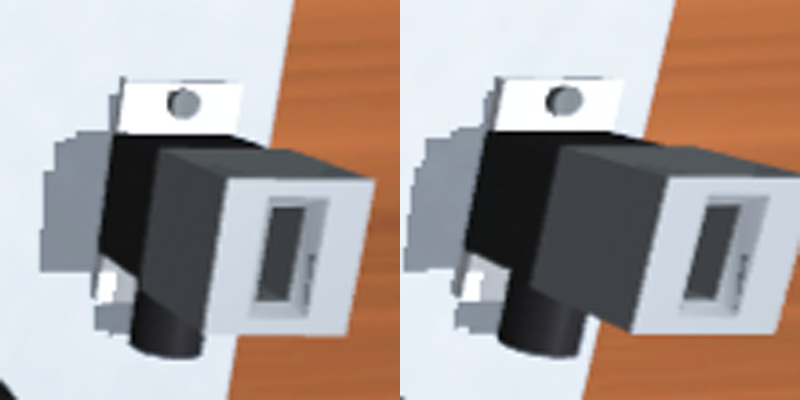

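```bash
cat > slot.py <<'E'
from h import *
import pickle
dz=-.0037; x,y,a=0.6487,0.0094,-.0547
def loc(X): X=np.array(X)[:2]-[x,y]; return (np.array([[np.cos(a),np.sin(a)],[-np.sin(a),np.cos(a)]])@X*1000).round(1)
def wor(lx,ly): return np.array([x,y])+np.array([[np.cos(a),-np.sin(a)],[np.sin(a),np.cos(a)]])@np.array([lx,ly])/1e3
if __name__=="__main__":
    for n,uv in(("p2",(519.5,210.8)),("p17",(619.5,209.7))):
        p=pickle.load(open(n+".pkl","rb")); X=pix2plane(p,*uv,.072+dz); print(n,X,loc(X))
    p=pickle.load(open("p17.pkl","rb"))
    print([loc(pix2plane(p,u,v,.062+dz)) for u,v in((310,171),(343,171),(412,171),(443,171))])
    p=pickle.load(open("p11.pkl","rb"))
    print([loc(pix2plane(p,150+u/2.2-.3,100+v/2.2-.3,.062+dz)) for u,v in((351,158),(418,158))])
E
python3 slot.py
```

```text
p2 [0.65792072 0.16348806 0.0683    ] [  0.8 154.4]
p17 [0.65732327 0.164447   0.0683    ] [1.000e-01 1.553e+02]
[array([-29.1, -94.1]), array([-29.2, -67.3]), array([-29.3, -11.4]), array([-29.3,  13.8])]
[array([-29.1, -12.8]), array([-29.2,  11.7])]
```

```bash
python3 - <<'E'
import cv2,numpy as np
a=cv2.imread("pics/w20.png")[0:190,270:380]; b=cv2.imread("pics/w18.png")[110:260,270:350]
cv2.imwrite("pics/b20.png",cv2.resize(a,None,fx=3,fy=3,interpolation=cv2.INTER_CUBIC));cv2.imwrite("pics/b18.png",cv2.resize(b,None,fx=4,fy=4,interpolation=cv2.INTER_CUBIC))
E
```

```text
(no output)
```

View pics/b20.png

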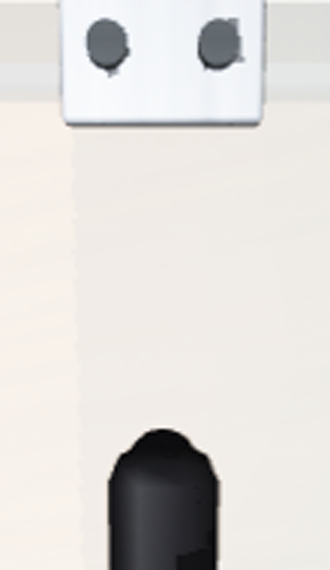

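View pics/b18.png

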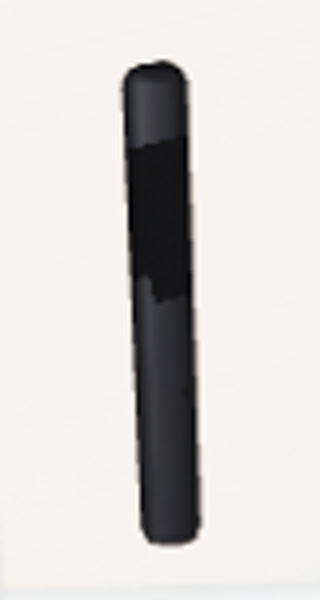

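```bash
python3 - <<'E'
from slot import *
t=wor(0,0.7);print(t); move([*t,0.2356],-0.0547+np.pi)
s=manip.get_state(); print(np.degrees(-0.0547-jawyaw(s)))
E
```

```text
[0.64873827 0.01009895]
shift [  -0.9  301.3 -247.3] turn 82.32 rows>= 10 clk 31.3 q6 2.29
97.68401630296344
```

Request:
{"fn": "step_arm", "kwargs": {"targets": [[[0, 15, -12], -5], [[0, 40, -33], -11], [[0, 65, -53], -17], [[0, 90, -74], -23], [[0, 115, -95], -29], [[0, 140, -115], -35], [[0, 165, -136], -41], [[0, 190, -156], -47], [[0, 215, -177], -53], [[0, 240, -197], -59], [[0, 260, -214], -65], [[0, 275, -226], -71], [[0, 285, -234], -77], [[0, 293, -240], -83], [[0, 298, -244], -89], [[0, 301, -247], -94], [[0, 301, -247], -97.5], [[0, 301, -247], -97.5], [[0, 301, -247], -97.5], [[0, 301, -247], -97.5]]}}

```text
clock: 33.3
position: [0.6495, 0.0117, 0.2359]
ee_rot: [-0.485, -0.514, -0.486, 0.515]
contact_force: [0.6, -0.2, -5.8]
width: 0.0117
```

```bash
python3 - <<'E'
from slot import *
s=st(); t=wor(0,0.7); move([*t,0.2356],-0.0547)
p=shot("wrist","w21.png");shot("scene","s21.png")
E
```

```text
t 33.3 pos [0.6495 0.0117 0.2359] jaw -0.0584 xax [-1.8e-03  2.0e-04 -1.0e+00] F [ 0.6 -0.2 -5.8] w 0.0117 q [-0.09  0.39  1.32  0.    1.43 -0.03]
shift [ 0.3 -0.7  1.7] turn -0.21 rows>= 1 clk 33.3 q6 -0.03
```

View pics/w21.png

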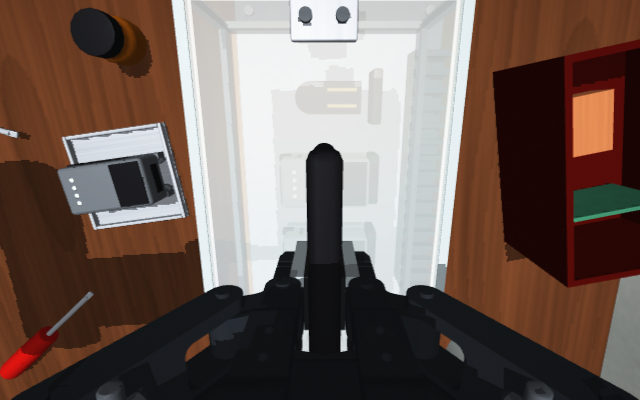

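View pics/s21.png

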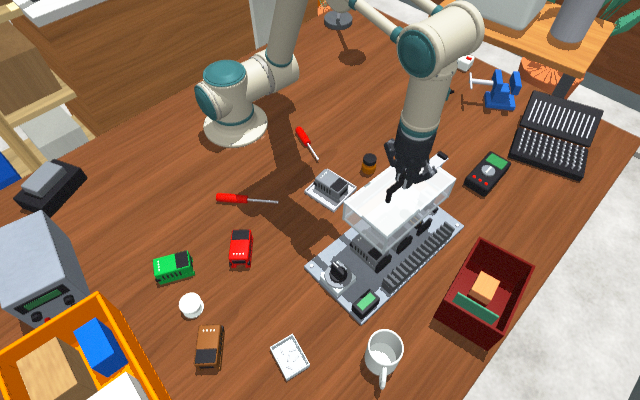

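Request:
{"fn": "step_arm", "kwargs": {"targets": [[[20, -0.7, 1.6], -0.2], [[45, -0.7, 1.6], -0.2], [[65, -0.7, 1.6], -0.2], [[76, -0.7, 1.6], -0.2], [[78, -0.7, 1.6], -0.2], [[78, -0.7, 1.6], -0.2], [[78, -0.7, 1.6], -0.2]]}}

```text
clock: 34.1
position: [0.6502, 0.01, 0.1602]
ee_rot: [0.487, 0.514, 0.486, -0.513]
contact_force: [0.4, 1.0, -6.0]
width: 0.0119
```

```bash
python3 - <<'E'
from slot import *
s=st(); t=wor(0,0.7); move([*t,0.1293],-0.0547)
q=shot("scene","s22.png"); w=shot("wrist","w22.png")
im=q["image"][:,:,::-1]; cv2.imwrite("pics/s22c.png",cv2.resize(im[120:240,370:490],None,fx=5,fy=5,interpolation=cv2.INTER_CUBIC))
q=manip.get_image("top"); im=q["image"][:,:,::-1]; cv2.imwrite("pics/t22c.png",cv2.resize(im[95:195,225:385],None,fx=5,fy=5,interpolation=cv2.INTER_CUBIC))
E
```

```text
t 34.1 pos [0.6502 0.01   0.1602] jaw -0.0543 xax [ 2.8e-03 -2.0e-04 -1.0e+00] F [ 0.4  1.  -6. ] w 0.0119 q [-0.09  0.43  1.45  0.    1.26 -0.04]
shift [30.9 -1.5 -0. ] turn 0.03 rows>= 1 clk 34.1 q6 -0.04
```

View pics/s22c.png

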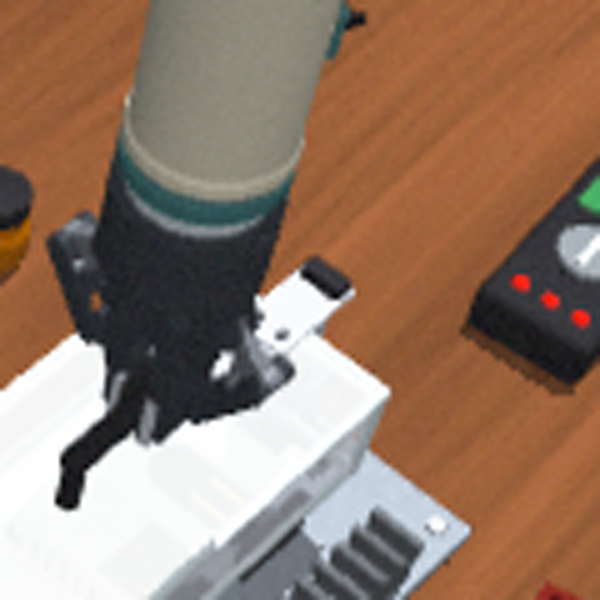

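View pics/t22c.png

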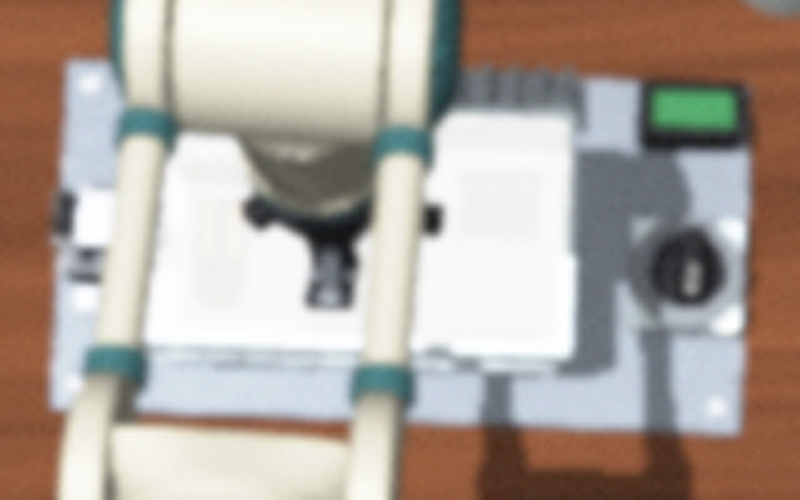

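View pics/w22.png

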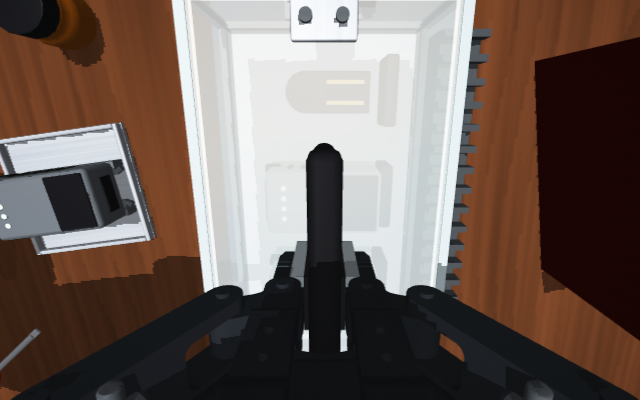

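Request:
{"fn": "step_arm", "kwargs": {"targets": [[[10, -0.8, 0], 0], [[18, -0.8, 0], 0], [[24, -0.8, 0], 0], [[27, -0.8, 0], 0], [[27, -0.8, 0], 0], [[27, -0.8, 0], 0]]}}

```text
clock: 34.85
position: [0.6485, 0.0101, 0.1318]
ee_rot: [0.486, 0.513, 0.486, -0.513]
contact_force: [0.3, -0.3, -5.2]
width: 0.0121
```

```bash
python3 - <<'E'
from slot import *
s=st(); t=wor(0,0.7); move([*t,0.1293],-0.0547);print(s["moment"])
E
```

```text
t 34.85 pos [0.6485 0.0101 0.1318] jaw -0.0543 xax [ 2.e-04  1.e-04 -1.e+00] F [ 0.3 -0.3 -5.2] w 0.0121 q [-0.09  0.45  1.49  0.    1.2  -0.04]
shift [ 2.5  0.2 -0. ] turn 0.02 rows>= 1 clk 34.85 q6 -0.04
[ 2.59383237e-05 -5.73732003e-02 -1.32489930e-02]
```

Excellent alignment. Descend slowly past the mouth.

Request:
{"fn": "step_arm", "kwargs": {"targets": [[[2, 0, 0], 0], [[4, 0, 0], 0], [[6, 0, 0], 0], [[8, 0, 0], 0], [[8, 0, 0], 0]]}}

```text
clock: 35.35
position: [0.6481, 0.0101, 0.1234]
ee_rot: [-0.486, -0.513, -0.486, 0.514]
contact_force: [-0.6, 0.7, -5.1]
width: 0.0115
```

```bash
python3 - <<'E'
from slot import *
s=st(); print(s["moment"])
E
```

```text
t 35.35 pos [0.6481 0.0101 0.1234] jaw -0.0543 xax [-7.e-04  1.e-04 -1.e+00] F [-0.6  0.7 -5.1] w 0.0115 q [-0.09  0.46  1.5   0.    1.19 -0.04]
[-0.01582648 -0.00468475 -0.02571716]
```

Request:
{"fn": "step_arm", "kwargs": {"targets": [[[3, 0, 0], 0], [[6, 0, 0], 0], [[9, 0, 0], 0], [[12, 0, 0], 0], [[15, 0, 0], 0], [[17, 0, 0], 0], [[17, 0, 0], 0]]}}

```text
clock: 36.05
position: [0.6481, 0.0101, 0.1063]
ee_rot: [-0.486, -0.513, -0.486, 0.514]
contact_force: [0.2, -1.1, -5.5]
width: 0.0123
```

Request:
{"fn": "step_arm", "kwargs": {"targets": [[[1, 0, 0], 0], [[2, 0, 0], 0], [[3, 0, 0], 0], [[3, 0, 0], 0]]}}

```text
clock: 36.45
position: [0.6485, 0.0101, 0.1042]
ee_rot: [0.486, 0.514, 0.486, -0.513]
contact_force: [-0.3, 0.2, -4.1]
width: 0.012
```

```bash
python3 - <<'E'
from slot import *
s=st(); print(s["moment"])
E
```

```text
t 36.45 pos [0.6485 0.0101 0.1042] jaw -0.0543 xax [ 6.e-04  0.e+00 -1.e+00] F [-0.3  0.2 -4.1] w 0.012 q [-0.09  0.47  1.53  0.    1.14 -0.04]
[ 0.00271714  0.06445508 -0.03070236]
```

Request:
{"fn": "step_arm", "kwargs": {"targets": [[[1, 0, 0], 0], [[2, 0, 0], 0], [[2, 0, 0], 0], [[2, 0, 0], 0]]}}

```text
clock: 36.85
position: [0.6485, 0.0101, 0.1041]
ee_rot: [0.487, 0.514, 0.486, -0.513]
contact_force: [-4.1, -0.9, 6.5]
width: 0.0118
```

```bash
python3 - <<'E'
from slot import *
s=st(); print(s["moment"]); p=shot("wrist","w23.png")
E
```

```text
t 36.85 pos [0.6485 0.0101 0.1041] jaw -0.0542 xax [ 1.8e-03 -2.0e-04 -1.0e+00] F [-4.1 -0.9  6.5] w 0.0118 q [-0.09  0.47  1.53 -0.    1.14 -0.04]
[0.02120645 0.56470793 0.0273979 ]
```

View pics/w23.png

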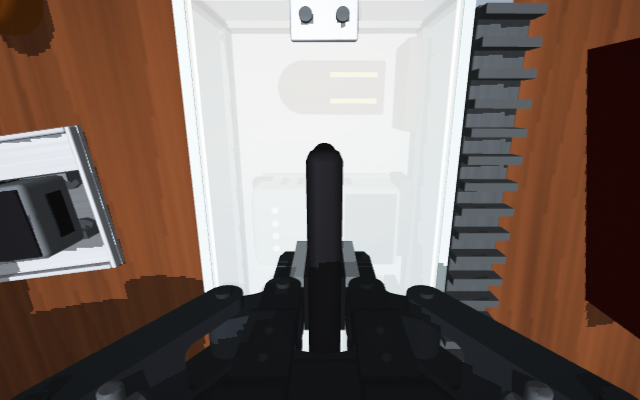

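Request:
{"fn": "step_arm", "kwargs": {"targets": [[[-1.5, 0, 0], 0], [[-1.5, 0, 0], 0]]}}

```text
clock: 37.1
position: [0.6487, 0.0101, 0.1041]
ee_rot: [0.487, 0.514, 0.486, -0.513]
contact_force: [-1.7, -0.6, 3.6]
width: 0.0117
```

Request:
{"fn": "step_arm", "kwargs": {"targets": [[[0, 0, 0], 0], [[0, 0, 0], 0], [[0, 0, 0], 0], [[0, 0, 0], 0], [[0, 0, 0], 0], [[-20, 0, 0], 0], [[-60, 0, 0], 0], [[-100, 0, 0], 0], [[-140, 0, 0], 0], [[-140, 0, 0], 0], [[-140, 0, 0], 0]], "grip": 0.4}}

```text
clock: 38.2
position: [0.6488, 0.0101, 0.2446]
ee_rot: [0.487, 0.514, 0.486, -0.513]
contact_force: [-0.1, 0.3, -0.9]
width: 0.0515
```

```bash
python3 - <<'E'
from slot import *
s=st(); p=shot("wrist","w24.png"); pickle.dump(p,open("p24.pkl","wb"));shot("scene","s24.png"); move([*wor(0,-193),0.18],np.pi/2-.0545)
E
```

```text
t 38.2 pos [0.6488 0.0101 0.2446] jaw -0.0543 xax [ 2.8e-03 -1.0e-04 -1.0e+00] F [-0.1  0.3 -0.9] w 0.0515 q [-0.09  0.38  1.32  0.    1.44 -0.04]
shift [ 61.9   1.3 193.7] turn -89.99 rows>= 11 clk 38.3 q6 -0.04
```

View pics/w24.png

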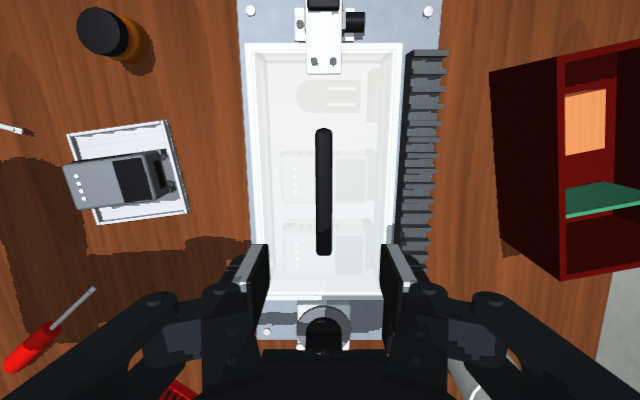

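View pics/s24.png

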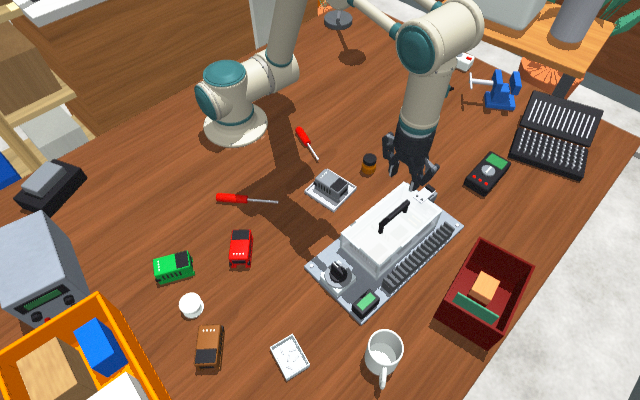

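Request:
{"fn": "step_arm", "kwargs": {"targets": [[[0, 0, 20], -8], [[0, 0, 45], -16], [[0, 1, 70], -24], [[10, 1, 95], -32], [[20, 1, 120], -40], [[30, 1, 145], -48], [[40, 1, 170], -56], [[50, 1, 190], -64], [[62, 1, 194], -72], [[62, 1, 194], -80], [[62, 1, 194], -88], [[62, 1, 194], -90], [[62, 1, 194], -90], [[62, 1, 194], -90]]}}

```text
clock: 39.7
position: [0.6381, -0.1834, 0.1798]
ee_rot: [0.706, 0.02, 0.708, -0.019]
contact_force: [0.1, -0.1, -0.4]
width: 0.0513
```

```bash
python3 - <<'E'
from slot import *
s=st(); p=shot("wrist","w25.png"); pickle.dump(p,open("p25.pkl","wb")); move([*wor(0,-193),0.057],np.pi/2-.0545)
E
```

```text
t 39.7 pos [ 0.6381 -0.1834  0.1798] jaw 1.5156 xax [-0.0025  0.0011 -1.    ] F [ 0.1 -0.1 -0.4] w 0.0513 q [-0.38  0.44  1.38  0.    1.32 -1.9 ]
shift [123.1   0.    0. ] turn -0.02 rows>= 3 clk 39.75 q6 -1.9
```

View pics/w25.png

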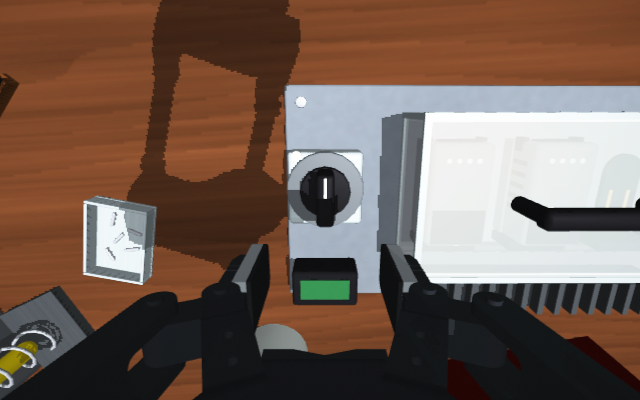

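```bash
python3 - <<'E'
from slot import *
p=pickle.load(open("p25.pkl","rb"))
for v in(169,225): print(loc(pix2plane(p,325,v,.081+dz)))
cv2.imwrite("pics/c25.png",cv2.resize(p["image"][130:250,270:390,::-1],None,fx=5,fy=5,interpolation=cv2.INTER_CUBIC))
E
```

```text
[ -26.1 -193. ]
[  18.5 -193. ]
```

View pics/c25.png

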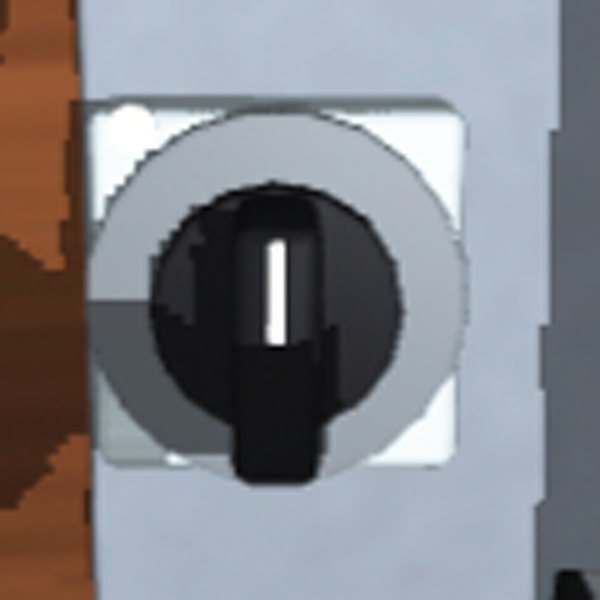

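Request:
{"fn": "step_arm", "kwargs": {"targets": [[[40, 0, 0], 0], [[80, 0, 0], 0], [[105, 0, 0], 0], [[117, 0, 0], 0], [[122, 0, 0], 0], [[122, 0, 0], 0], [[122, 0, 0], 0]]}}

```text
clock: 40.45
position: [0.64, -0.1841, 0.0608]
ee_rot: [0.708, 0.019, 0.706, -0.02]
contact_force: [0.7, -0.6, 0.6]
width: 0.0512
```

Request:
{"fn": "step_arm", "kwargs": {"targets": [[[0, 0, 0], 0], [[0, 0, 0], 0], [[0, 0, 0], 0], [[0, 0, 0], 0], [[0, 0, 0], 0], [[0, 0, 0], 0], [[0, 0, 0], 0], [[0, 0, 0], 0]], "grip": 1, "grip_force": 40}}

```text
clock: 41.25
position: [0.6394, -0.183, 0.0605]
ee_rot: [0.707, 0.02, 0.706, -0.019]
contact_force: [-1.0, 3.1, 6.1]
width: 0.0132
```

```bash
python3 - <<'E'
from slot import *
s=st(); print(s["moment"])
E
```

```text
t 41.25 pos [ 0.6394 -0.183   0.0605] jaw 1.5161 xax [ 1.7e-03  8.0e-04 -1.0e+00] F [-1.   3.1  6.1] w 0.0132 q [-0.38  0.53  1.54  0.    1.07 -1.9 ]
[ 0.47210284  0.12342612 -0.09604087]
```

Request:
{"fn": "step_arm", "kwargs": {"targets": [[[0, 0, 0], 6], [[0, 0, 0], 12], [[0, 0, 0], 18], [[0, 0, 0], 24], [[0, 0, 0], 30], [[0, 0, 0], 36], [[0, 0, 0], 42], [[0, 0, 0], 48], [[0, 0, 0], 54], [[0, 0, 0], 58], [[0, 0, 0], 60], [[0, 0, 0], 60]]}}

```text
clock: 42.45
position: [0.6385, -0.1843, 0.0605]
ee_rot: [0.603, 0.37, 0.602, -0.37]
contact_force: [-2.0, 0.5, 7.4]
width: 0.0131
```

```bash
python3 - <<'E'
from slot import *
s=st(); print(s["moment"],np.degrees(1.5161-jawyaw(s)))
E
```

```text
t 42.45 pos [ 0.6385 -0.1843  0.0605] jaw 0.4693 xax [-1.0e-04 -1.3e-03 -1.0e+00] F [-2.   0.5  7.4] w 0.0131 q [-0.38  0.53  1.54 -0.    1.07 -0.85]
[-0.01388995  0.49701664 -0.03550804] 59.97990836559923
```

Request:
{"fn": "step_arm", "kwargs": {"targets": [[[0, 0, 0], 1], [[0, 0, 0], 2], [[0, 0, 0], 3], [[0, 0, 0], 4], [[0, 0, 0], 4]]}}

```text
clock: 42.95
position: [0.6385, -0.1843, 0.0605]
ee_rot: [0.591, 0.388, 0.59, -0.39]
contact_force: [-1.2, 0.3, 6.4]
width: 0.0131
```

```bash
python3 - <<'E'
from slot import *
s=st(); print(s["moment"],np.degrees(1.5161-jawyaw(s)))
E
```

```text
t 42.95 pos [ 0.6385 -0.1843  0.0605] jaw 0.4052 xax [-5.0e-04 -2.5e-03 -1.0e+00] F [-1.2  0.3  6.4] w 0.0131 q [-0.38  0.53  1.54 -0.    1.07 -0.79]
[0.19533412 0.42421423 1.54932649] 63.64948965354038
```

Request:
{"fn": "step_arm", "kwargs": {"targets": [[[0, 0, 0], -2], [[0, 0, 0], -2]]}}

```text
clock: 43.15
position: [0.6385, -0.1842, 0.0605]
ee_rot: [0.597, 0.378, 0.597, -0.38]
contact_force: [-2.8, 0.9, 5.4]
width: 0.013
```

```bash
python3 - <<'E'
from slot import *
s=st(); print(s["moment"],np.degrees(1.5161-jawyaw(s)))
E
```

```text
t 43.15 pos [ 0.6385 -0.1842  0.0605] jaw 0.4389 xax [-4.0e-04 -2.1e-03 -1.0e+00] F [-2.8  0.9  5.4] w 0.013 q [-0.38  0.53  1.54 -0.    1.07 -0.82]
[0.06763936 0.37215407 0.92808687] 61.71911190390428
```

Request:
{"fn": "step_arm", "kwargs": {"targets": [[[0, 0, 0], 0], [[0, 0, 0], 0], [[0, 0, 0], 0], [[0, 0, 0], 0], [[-30, 0, 0], 0], [[-70, 0, 0], 0], [[-110, 0, 0], 0], [[-130, 0, 0], 0], [[-130, 0, 0], 0], [[-130, 0, 0], 0]], "grip": 0.4}}

```text
clock: 44.15
position: [0.6385, -0.1836, 0.1889]
ee_rot: [0.596, 0.381, 0.596, -0.381]
contact_force: [-0.2, -0.0, -0.2]
width: 0.0514
```

```bash
python3 - <<'E'
from slot import *
s=st(); p=shot("wrist","w26.png"); pickle.dump(p,open("p26.pkl","wb"))
E
```

```text
t 44.15 pos [ 0.6385 -0.1836  0.1889] jaw 0.4343 xax [-3.e-04  2.e-04 -1.e+00] F [-0.2 -0.  -0.2] w 0.0514 q [-0.38  0.43  1.37  0.    1.34 -0.82]
```

View pics/w26.png

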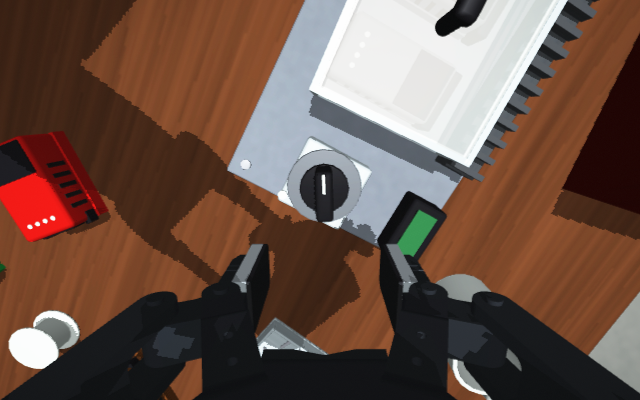

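```bash
python3 - <<'E'
from slot import *
p=pickle.load(open("p26.pkl","rb"))
im=p["image"][140:240,275:375]
cv2.imwrite("pics/c26.png",cv2.resize(im[:,:,::-1],None,fx=6,fy=6,interpolation=cv2.INTER_CUBIC))
g=p["image"][170:200,315:333].min(axis=2); ys,xs=np.where(g>150)
for nm,pp,(r0,r1,c0,c1) in(("on",p,(168,202,314,334)),("off",pickle.load(open("p25.pkl","rb")),(172,202,314,336))):
    g=pp["image"][r0:r1,c0:c1].min(axis=2).astype(float); ys,xs=np.where(g>120); 
    pts=np.array([loc(pix2plane(pp,x+c0,y+r0,.081+dz)) for x,y in zip(xs,ys)]); 
    c=pts.mean(0);u,sv,vt=np.linalg.svd(pts-c); print(nm,len(xs),c,np.degrees(np.arctan2(vt[0][1],vt[0][0])),sv)
shot("top","t26.png"); shot("scene","s26.png")
E
```

```text
on 70 [  -5.92       -184.89571429] -59.417865373546654 [38.16408669  6.6785628 ]
off 67 [ -11.05671642 -193.11940299] -1.1974946155864483 [39.46074145  5.75318504]
```

View pics/c26.png

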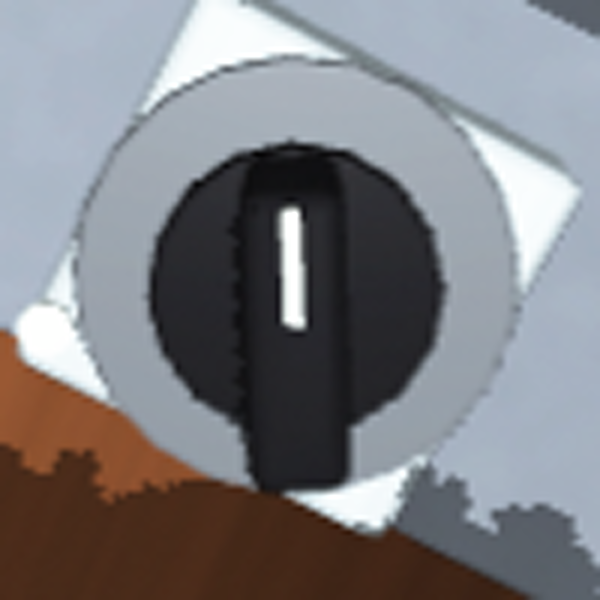

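View pics/s26.png

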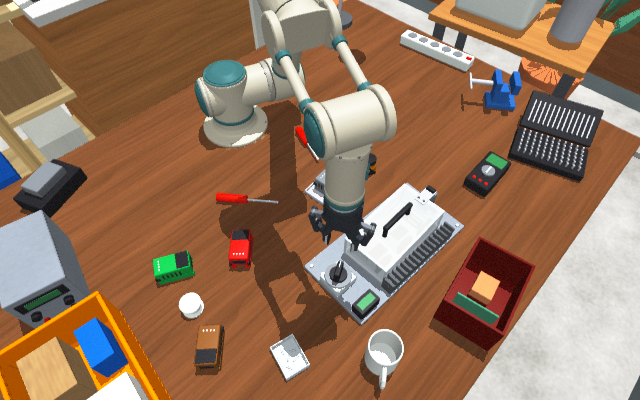

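```bash
python3 - <<'E'
from slot import *
move([0.48,0.03,0.33],1.0)
E
```

```text
shift [-142.   -53.7 -260.3] turn -32.41 rows>= 7 clk 44.3 q6 -0.82
```

Request:
{"fn": "step_arm", "kwargs": {"targets": [[[-50, -5, -20], -5], [[-95, -15, -50], -10], [[-140, -25, -90], -15], [[-142, -35, -130], -20], [[-142, -45, -170], -25], [[-142, -54, -210], -30], [[-142, -54, -260], -32], [[-142, -54, -260], -32], [[-142, -54, -260], -32], [[-142, -54, -260], -32]], "grip": 0}}

```text
clock: 45.3
position: [0.4808, 0.0289, 0.3305]
ee_rot: [0.677, 0.201, 0.678, -0.202]
contact_force: [0.3, 0.4, 0.4]
width: 0.0857
```

```bash
python3 - <<'E'
from slot import *
st(); shot("wrist","w27.png"); shot("scene","s27.png")
E
```

```text
t 45.3 pos [0.4808 0.0289 0.3305] jaw 0.9924 xax [-1.2e-03 -4.0e-04 -1.0e+00] F [0.3 0.4 0.4] w 0.0857 q [-0.08  0.09  1.5  -0.    1.55 -1.08]
```

View pics/w27.png

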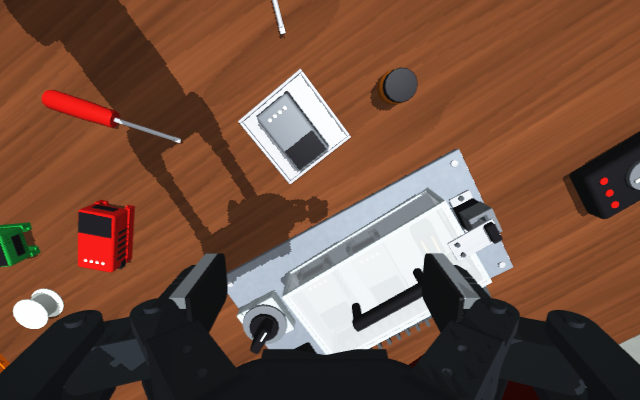

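View pics/s27.png

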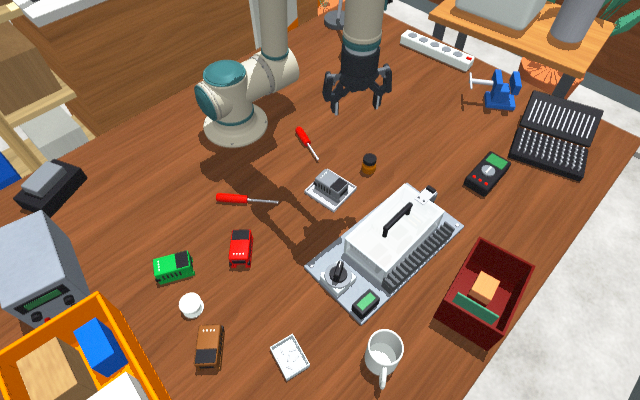

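The final pictures agree. The tested pack is in the tray at about (293,130), the jar is standing at (400,85), the guard is flat with its tongue in the switch at (485,240), and the knob is turned at (264,330). No other grey pack is left on the table.

```bash
python3 - <<'E'
from rig import manip
print(manip.sign_off())
E
```

```text
the job is handed in; nothing more can be done
None
```

I carried out all the steps in order and handed the job in at about 45 s of the 208 s allowed. `sign_off()` reports no verdict, so the results below are my own checks.

- **Tested pack:** I pulled it straight back off the middle shoe and stood it in the steel tray. The last pictures show it inside the rim.
- **Waiting packs:** There were two grey packs on the table, now on the middle and right shoes; the left shoe is empty. I felt the detent resist on the middle one (about 17 N) and saw the pack jump home. The right one ended with the same small push-back. Both packs' white dots measured at the same depth, within about 0.5 mm of where the tested pack's had been.
- **Guard:** The tongue went into the slot without any contact force. The guard took the plate's push within 1 mm of the expected height, and it looks flat in the pictures.
- **Rotary switch:** I turned it clockwise until it hit the end stop, where the twisting load rose to 1.5 N m from about 60°. From the picture I measured 58 to 59.5° against the nominal 60.2°; that is within how well I can read it, but it is the one check that did not match exactly.
- **Jar and rest of the table:** The jar is still standing, I did not touch the look-alikes, and the arm was touching nothing when I handed in. I saw no sign that anything was knocked aside during the run.

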